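# Load the battery carrier, lock it, lift it off its dock and hold it level

### The arm

A 6-joint arm with a two-finger parallel gripper is mounted at the origin on the work surface. World frame = base frame: x ahead of the robot, y to its left, z up, the work surface at z = 0. Lengths are in m, angles in rad, forces in N, time in s.
With the tool pointing down it reaches from about 0.35 to 0.975 m from the base axis. Payload 4.9 kg.
Tool frame: the origin (TCP) lies at the very end of the fingers, on their centre line; the grasp point (between the pads) lies 19 mm behind it; x points along the fingers, z is the direction in which the jaws open and shut, and the axes are right-handed (so a half turn about x gives the same grasp; the last joint's range is limited). The gripper opens to 85 mm and grips with 20 to 120 N. Pads are 22 mm wide; open, the fingers measure 114 mm over their backs; the gripper's body (76 mm by 85 mm) begins 54 mm behind the grasp point. The pads swing forward as they close: fully open they stand 13 mm farther back than shut.
Start: joints at [1.181, 0.053, 1.613, -0, 1.476, -0.119], TCP at [0.167, 0.602, 0.231] pointing down, gripper open.
Joint ranges: [-3.01, 3.01], [-1.01, 2.22], [0.06, 2.58], [-1.02, 4.17], [0.09, 2.62], [-3.14, 3.14]. Speed limits (rad/s): [2.57, 2.57, 3.14, 3.14, 3.14, 3.14].

### API

Orientations are given as a rotation vector (axis times angle).
In Python, from station import ctrl, imaging gives the robot as it stands. The module is installed in compiled form; this text tells all that it offers.
- The arm moves only by the shell command python3 -m jog 'ROWS' [FORCE]. ROWS is JSON, a list that holds one entry, the list of rows, each a list of 5 numbers: the shift along the tool's x, y, z in m, then the turn about the tool's x in rad, then the closure, from -1 (fully open) to 1 (shut). A call has 1 to 12 rows; each row is the pose to reach, as a shift and turn from the pose measured when the call began, along the tool's axes at that moment; what a row does not reach only later rows make up. A row lasts 1/10 s, in which the tool goes at most 50 mm and 8.59 degrees, less where a joint would pass 70% of its speed; a pose out of reach is approached as far as the arm can. A call with a gripper value outside its range is refused whole. The fingers move at their own pace and stop on an object; FORCE is the grip in N (left out, the last holds). Time passes only in rows, so rows that repeat a pose let the fingers close. It gives the time, the measured TCP pose, the force and the opening at its end, in the units of the state.
- ctrl.get_obs(): the state, without advancing time (a new reading comes with each control period).
- imaging.get_image(name): name is "side" or "top"; returns a dict with "color" (400x640x3 uint8, red, green, blue), "intrinsics" (3x3 intrinsics, pixels), "R" (3x3) and "t" (3): a world point X has camera coordinates R X + t. Camera axes: x right, y down, z forward; pixel columns grow to the right and rows downward; lengths in m; the calibration is good to about 2 mm. A picture is of the moment at which its call begins. There is no depth.
- ctrl.finish_job(): hands the job in, once; it reports no verdict.
The state is a dict: "t": time; "q": joint angles; "dq": joint speeds; "effort": joint torques, N m; "tool_pos": TCP position; "tool_rot": TCP orientation; "contact_force": force on the tool from outside, world axes, zero at the start; "wrist_torque": the same for the moment, N m; "opening": finger opening in m.
Only numpy, scipy, OpenCV 4.12 (cv2) and the standard library are available. Lean on these libraries where they do the work, as an engineer would, in place of code of your own. Each camera call takes 0.05 s, during which the arm holds its last target.

### The job

Lower the loose battery pack from the foam pad into the empty bay of the two-bay battery carrier (do not drop it in) and swing that bay's retaining lever fully shut over it. Then lift the carrier straight up off its charging dock by the handle, never tipping it, and finish while still holding it level and still about 10 cm above the dock, so that I can get at the contacts underneath with the meter probes. Leave the other things where they are.

Things in the scene. Friction and masses are not known exactly. Their poses are not given: they have to be found in the camera images.
- pack_mid (a point): Centre of the loose battery pack: a black block 38 (its x) x 70 (its y) x 24 mm (z), about 120 g, with a yellow label, lying flat on the pink foam pad. The point is half-way up, 12 mm above what it rests on. It fits the bay either way round (half a turn about z is the same), with its axes along the bay's.
- bay_empty (a point): Centre of a pack once seated in the empty bay; axes are the carrier's (x across, y from handle to this bay, z up). Pocket 42 x 74 mm inside (2 mm clearance all round), mouth flared 2 mm more; floor 12 mm below this point, wall tops level with it, so a seated pack stands 12 mm proud. Walls 5 mm; both long walls have a 44 mm wide finger notch in the middle, down to the floor. 56 mm from the handle.
- bay_full (a point): The same point of the other bay (56 mm on the other side of the handle), which already holds a like pack under its shut lever. Axes as the carrier's.
- pack_full_mid (a point): Centre of the like pack that is already in the other bay. It stays there.
- lever_empty (a joint): Retaining lever of the empty bay: steel bar 67 mm long, 11 wide, 5 thick, turning level on an upright post just above a seated pack. 0 rad: shut against its stop, across the bay's outer end, pointing along carrier +x from pivot to knob. Grows anticlockwise from above to 1.8; at 1.57 it points along carrier +y, outwards. Starts open (1.1 to 1.7). Stays put: slight friction, under 1 N at the knob.
- lever_empty_knob (a point): Middle of the upright red knob (12 mm diameter, 18 mm tall; this point is half-way up it) on the free end of that lever, 67 mm from the pivot. Shut, the knob stands at carrier x = +34, y = +84, z = +46 mm from the carrier's base point. Its lower end is on the lever, 9 mm below this point; there is free space all round it above that.
- lever_empty_pivot (a point): Point on the pivot axis of that lever (vertical, the carrier's z), at the height of the knob's middle: carrier x = -33, y = +84, z = +46 mm. The knob turns about it.
- lever_full (a joint): Retaining lever of the other bay, the same thing half a turn round the handle; already shut (0). It stays shut.
- handle_mid (a point): Centre of the carrier's handle: a level black bar along carrier x, 14 mm thick (carrier y), 16 mm tall, free for 70 mm between two uprights, open beneath; 78 mm above the carrier's base, over its centre of mass. Grasp across its thickness. Loaded carrier about 0.65 kg. Packs and lever bars lie 41 mm or more below this point; shut knobs (at the corners, 34, 84 mm off) 23 mm below.
- carrier_base (a point): Centre of the carrier's underside, the carrier's axes: x across (88 mm), y along (198 mm) towards the empty bay, z up. The carrier is grey plastic, loose, standing in the dock's rim.
- dock: Fixed charging dock, a white housing 108 (x) x 222 (y) x 28 mm tall, origin at the centre of its underside; the carrier rests on its top face (28 mm above the origin), axes the same way, inside a rim 6 mm high with about 3 mm of play.
- foam_pad: Fixed pink foam pad, 170 (x) x 320 (y) x 6 mm, origin at the centre of its underside. The loose pack, the puller and the phone cell lie on it, about 100 mm apart.
- puller: Blue suction-cup screen puller, 54 mm across, 47 mm tall, origin at the centre of its underside. Leave alone.
- phone_cell: Flat black phone cell, 40 x 80 x 5 mm, origin at the centre of its underside. Leave alone.
- meter: Orange multimeter lying on its back, 160 (x) x 80 (y) x 42 mm, origin at the centre of its underside. Leave alone.
There are look-alikes about, which are no part of the job. What is shaped like the dock but turquoise is not meant.

How it is judged:
By the outcome, as a careful person would: the job done as asked, in the order asked, and still so for the second after the job is handed in, while the arm keeps its last pose, push and grip.
It also fails if it takes over 64 s, if anything falls off the work surface, if the arm or the gripper's body presses on something with over 40 N, if the wrist force passes 120 N, or if a joint passes its speed limit or range.

## Working session

There is one attempt and no reset: what is moved stays moved. The work goes in short steps, Python scripts to look and compute and a shell command to move; the robot and the scene stay as the last step left them, time stands still between calls to the robot, and variables do not carry over. Pictures are saved under pics/ and viewed, and the job is handed in when it is done.

```bash
mkdir -p pics; ls
python3 - <<'E'
from station import ctrl, imaging
import cv2,numpy as np
np.set_printoptions(precision=4,suppress=True)
o=ctrl.get_obs()
for k in o: print(k,np.array(o[k]))
for n in ("side","top"):
    d=imaging.get_image(n); cv2.imwrite(f"pics/{n}0.png",d["color"][:,:,::-1])
    print(n,d["intrinsics"],d["R"],d["t"], -np.array(d["R"]).T@np.array(d["t"]))
E
```

```text
pics
t 0.0
q [ 1.181   0.0533  1.6143  0.      1.476  -0.119 ]
dq [ 0.0009 -0.0014  0.0006 -0.0008  0.0006 -0.0012]
effort [  0.0022 -39.3696 -37.0169   0.0001   0.0073   0.    ]
tool_pos [0.1669 0.6016 0.2301]
tool_rot [-1.0086  1.3271  1.0068]
contact_force [-0.394  -0.0718  0.3238]
wrist_torque [-0.0211  0.0001 -0.0555]
opening 0.08553255158217522
side [[484.9138   0.     324.8828]
 [  0.     484.9138 201.5596]
 [  0.       0.       1.    ]] [[ 0.7606 -0.6492  0.0057]
 [-0.505  -0.5971 -0.6233]
 [ 0.408   0.4712 -0.782 ]] [-0.3508  0.2858  1.2498] [-0.0988 -0.646   1.1575]
top [[519.1251   0.     312.473 ]
 [  0.     519.1251 204.3165]
 [  0.       0.       1.    ]] [[ 0.0282 -0.9996 -0.0056]
 [-0.994  -0.0274 -0.1056]
 [ 0.1054  0.0086 -0.9944]] [0.0095 0.4806 1.4578] [0.3238 0.0103 1.5005]
```

View pics/side0.png

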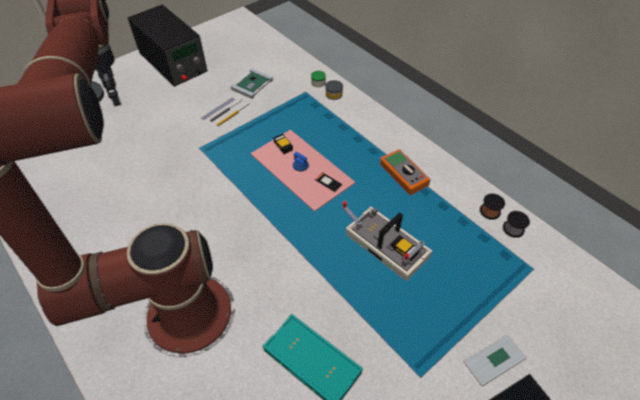

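View pics/top0.png

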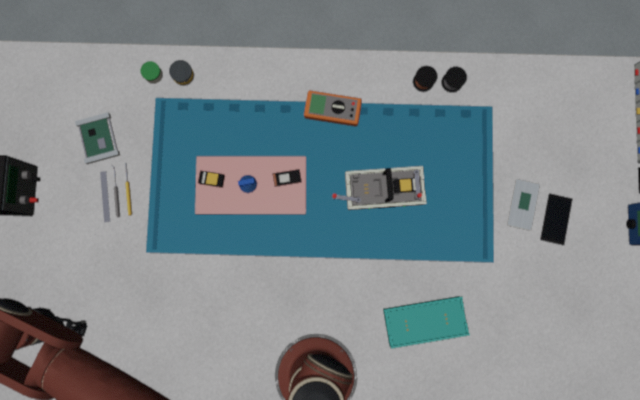

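The top view shows the loose pack (yellow label) at about (211,179), the puller at (248,184), the phone cell at (287,178) and the carrier handle at about (389,186). It also shows the full bay at (405,186) and the open red knob at (334,197). The side view has the pack at (283,143), the handle at about (391,230) and the knob at (345,204).

Run:
```python
import cv2,numpy as np
t=cv2.imread("pics/top0.png");s=cv2.imread("pics/side0.png")
cv2.imwrite("pics/t_car.png",cv2.resize(t[155:220,320:440],None,fx=6.5,fy=6.5,interpolation=cv2.INTER_CUBIC))
cv2.imwrite("pics/s_car.png",cv2.resize(s[190:285,330:440],None,fx=6,fy=6,interpolation=cv2.INTER_CUBIC))
a=cv2.resize(t[160:200,190:240],None,fx=8,fy=8,interpolation=cv2.INTER_CUBIC)
b=cv2.resize(s[125:165,260:310],None,fx=8,fy=8,interpolation=cv2.INTER_CUBIC)
cv2.imwrite("pics/pack.png",np.hstack([a,b]))
```

```text
(no output)
```

View pics/t_car.png

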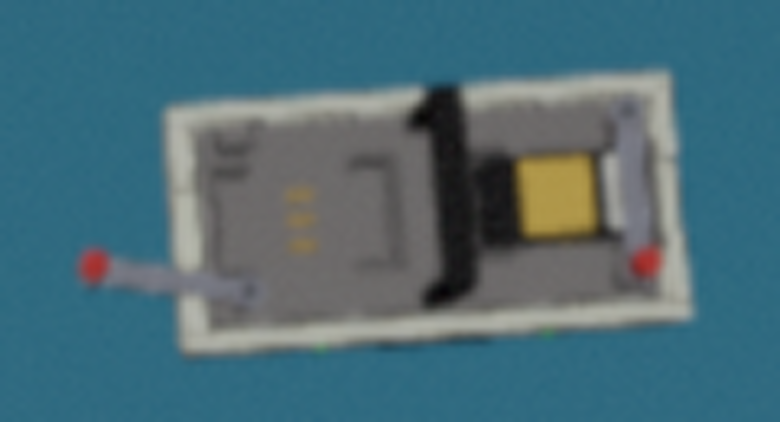

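View pics/s_car.png

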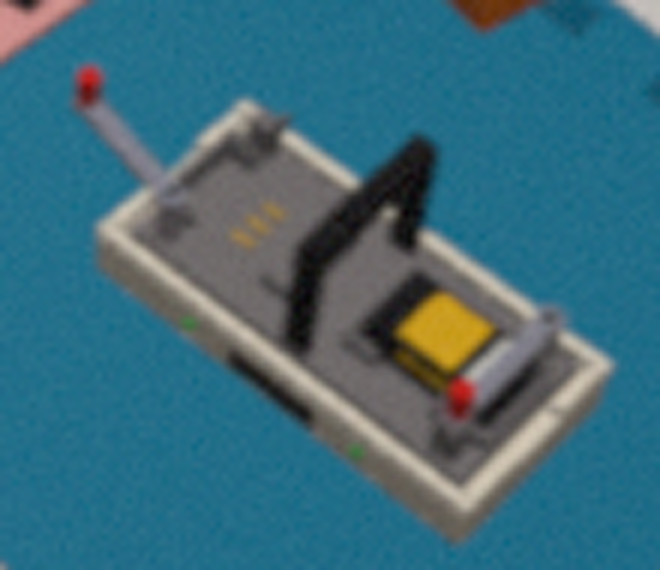

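View pics/pack.png

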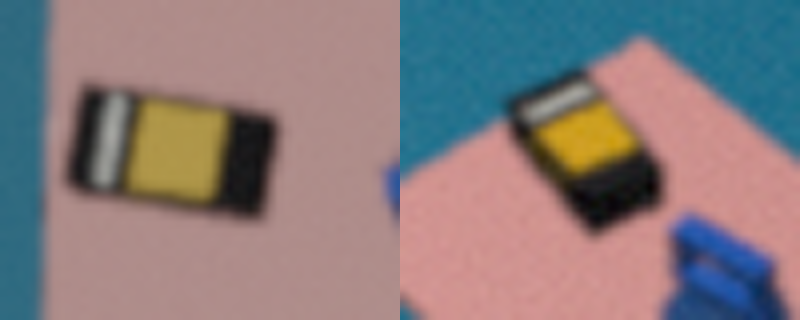

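```bash
cat > h.py <<'E'
import numpy as np, cv2
np.set_printoptions(precision=4,suppress=True)
from station import ctrl, imaging
def snap(n,fn=None):
    d=imaging.get_image(n)
    c={k:np.array(d[k],float) for k in("intrinsics","R","t")}; c["img"]=np.ascontiguousarray(np.array(d["color"])[:,:,::-1])
    if fn: cv2.imwrite(fn,c["img"])
    return c
def ray(c,p):
    v=c["R"].T@np.linalg.inv(c["intrinsics"])@np.array([p[0],p[1],1.]); return -c["R"].T@c["t"], v/np.linalg.norm(v)
def plane(c,p,z):
    o,v=ray(c,p); return o+v*(z-o[2])/v[2]
def tri(a,pa,b,pb):
    P=lambda c:c["intrinsics"]@np.c_[c["R"],c["t"]]
    X=cv2.triangulatePoints(P(a),P(b),np.array(pa,float).reshape(2,1),np.array(pb,float).reshape(2,1)); X=X[:3,0]/X[3,0]
    (o1,v1),(o2,v2)=ray(a,pa),ray(b,pb); n=np.cross(v1,v2); return X, abs((o2-o1)@n)/np.linalg.norm(n)
def proj(c,X):
    q=c["intrinsics"]@(c["R"]@np.array(X)+c["t"]); return q[:2]/q[2]
def blobs(c,lo,hi,roi,minA=4):
    x0,y0,x1,y1=roi; h=cv2.cvtColor(c["img"],cv2.COLOR_BGR2HSV)[y0:y1,x0:x1]
    m=cv2.inRange(h,lo,hi); n,l,s,ce=cv2.connectedComponentsWithStats(m)
    return [(s[i,4],ce[i]+[x0,y0],(l==i)) for i in range(1,n) if s[i,4]>=minA]
E
python3 - <<'E'
from h import *
t=snap("top");s=snap("side")
print("yellow")
yt=blobs(t,(18,90,90),(35,255,255),(190,150,440,220),20);ys=blobs(s,(18,90,90),(35,255,255),(260,120,440,280),20)
for b in yt: print("t",b[0],b[1])
for b in ys: print("s",b[0],b[1])
def red(c,roi):
    h=blobs(c,(0,120,90),(8,255,255),roi,3)+blobs(c,(172,120,90),(180,255,255),roi,3); return h
for b in red(t,(320,155,440,220)): print("rt",b[0],b[1])
for b in red(s,(330,190,440,280)): print("rs",b[0],b[1])
# pack outline
for c,roi in((t,(192,160,232,198)),(s,(262,128,300,160))):
    x0,y0,x1,y1=roi;h=cv2.cvtColor(c["img"],cv2.COLOR_BGR2HSV)[y0:y1,x0:x1]
    print(h[2,-3],h[15,15])
E
```

```text
yellow
t 142 [211.5915 178.4437]
t 149 [405.2081 184.7181]
s 77 [282.9481 141.9091]
s 140 [403.9071 244.7214]
rt 9 [419.2222 194.8889]
rt 4 [334.  195.5]
rt 4 [333.75 194.25]
rs 6 [344.5 203. ]
rs 17 [406.1176 255.    ]
rs 3 [345.6667 202.    ]
rs 5 [343.6 203.8]
rs 3 [408. 256.]
rs 4 [405.5 258. ]
[  2  54 175] [ 22 150 131]
[ 97 189 139] [ 23 193  78]
```

```bash
cat >> h.py <<'E'
def up(c,roi,k=8):
    x0,y0,x1,y1=roi; return cv2.resize(c["img"][y0:y1,x0:x1],None,fx=k,fy=k,interpolation=cv2.INTER_CUBIC)
def unup(p,roi,k=8): return (np.array(p,float)+.5)/k-.5+np.array(roi[:2])
def redc(c,roi):
    x0,y0,x1,y1=roi; a=cv2.cvtColor(c["img"],cv2.COLOR_BGR2LAB)[y0:y1,x0:x1,1].astype(float)
    w=np.clip(a-143,0,None); M=cv2.moments(w); return np.array([M["m10"],M["m01"]])/M["m00"]+[x0,y0], w.sum()
E
python3 - <<'E'
from h import *
t=snap("top","pics/t1.png");s=snap("side","pics/s1.png")
a,_=redc(t,(326,188,343,206)); b,_=redc(s,(336,194,354,214)); print("open knob",a,b,tri(t,a,s,b))
a,_=redc(t,(412,187,426,203)); b,_=redc(s,(399,248,414,264)); print("shut knob",a,b,tri(t,a,s,b))
# yellow labels: quad corners
for nm,c,roi in(("t",t,(196,166,228,194)),("s",s,(270,132,296,154)),("t2",t,(394,172,418,196)),("s2",s,(390,230,420,258))):
    h=cv2.cvtColor(up(c,roi),cv2.COLOR_BGR2HSV); m=cv2.inRange(h,(15,90,105),(35,255,255))
    cs,_=cv2.findContours(m,0,cv2.CHAIN_APPROX_NONE); k=max(cs,key=cv2.contourArea); M=cv2.moments(k)
    ce=unup((M["m10"]/M["m00"],M["m01"]/M["m00"]),roi); r=cv2.minAreaRect(k)
    q=cv2.approxPolyDP(cv2.convexHull(k),10,True)[:,0]
    print(nm,cv2.contourArea(k)/64,ce,r[1],r[2]);print(unup(q,roi).tolist())
E
```

```text
open knob [334.1053 195.3684] [344.1338 202.8615] (array([ 0.5008, -0.0365,  0.0818]), np.float64(0.0005150307699314702))
shut knob [418.9906 194.7875] [406.4167 255.2804] (array([ 0.5093, -0.2705,  0.0794]), np.float64(0.0011247448551932042))
t 132.2109375 [211.5858 178.2275] (90.8670654296875, 103.16586303710938) 9.211027145385742
[[207.4375, 171.8125], [217.9375, 173.4375], [215.5625, 184.3125], [206.0625, 184.0625]]
s 75.40625 [282.969  141.6331] (64.94313049316406, 90.79954528808594) 64.98310089111328
[[284.6875, 136.9375], [289.5625, 142.8125], [280.8125, 146.0625], [276.5625, 140.8125]]
t2 135.8671875 [405.2095 184.4491] (100.39572143554688, 92.64937591552734) 85.60128784179688
[[409.6875, 178.4375], [410.6875, 189.6875], [400.5625, 190.4375], [399.6875, 178.9375]]
s2 128.828125 [403.8844 244.6163] (102.85541534423828, 93.23237609863281) 38.990997314453125
[[403.0625, 238.0625], [412.0625, 243.8125], [404.4375, 251.4375], [395.9375, 245.1875]]
```

Run:
```python
from h import *
t=snap("top");s=snap("side")
for nm,pt,ps in(("pack label",(211.586,178.228),(282.969,141.633)),("corner",(207.44,171.81),(284.69,136.94)),):
    print(nm,tri(t,pt,s,ps))
print("full label",tri(t,(405.21,184.45),s,(403.88,244.3)))
# pack outline (not pink) in top, side
for nm,c,roi in(("t",t,(196,166,229,192)),("s",s,(268,130,297,158))):
    u=up(c,roi); g=u[:,:,2]; h=cv2.cvtColor(u,cv2.COLOR_BGR2HSV)
    # pink: hue near 0/175+ with sat ; pack = dark or yellow or grey-white
    lab=cv2.cvtColor(u,cv2.COLOR_BGR2LAB).astype(int); 
    m=((lab[:,:,1]<137)).astype(np.uint8)*255
    m=cv2.morphologyEx(m,cv2.MORPH_CLOSE,np.ones((9,9)))
    cs,_=cv2.findContours(m,0,cv2.CHAIN_APPROX_NONE)
    k=max(cs,key=cv2.contourArea); q=cv2.approxPolyDP(cv2.convexHull(k),7,True)[:,0]
    print(nm,cv2.contourArea(k)/64,unup(q,roi).tolist(),cv2.minAreaRect(k))
    v=u.copy(); cv2.drawContours(v,[k],-1,(0,255,0),1); cv2.imwrite(f"pics/po_{nm}.png",v)
# dock white
roi=(338,160,432,216); u=up(t,roi); h=cv2.cvtColor(u,cv2.COLOR_BGR2HSV)
b=cv2.inRange(h,(90,90,0),(115,255,255)); m=255-b
m=cv2.morphologyEx(m,cv2.MORPH_OPEN,np.ones((41,41)))
cs,_=cv2.findContours(m,0,cv2.CHAIN_APPROX_NONE);k=max(cs,key=cv2.contourArea)
q=cv2.approxPolyDP(cv2.convexHull(k),20,True)[:,0]; print("dock",unup(q,roi).tolist(),cv2.minAreaRect(k))
w=cv2.inRange(h,(0,0,150),(180,60,255))
v=u.copy(); cv2.drawContours(v,[k],-1,(0,255,0),1)
g=((h[:,:,1]<60)&(h[:,:,2]<150)).astype(np.uint8)*255
cs,_=cv2.findContours(w,1,cv2.CHAIN_APPROX_NONE); cv2.drawContours(v,cs,-1,(0,0,255),1); cv2.imwrite("pics/dockc.png",v)
```

```text
pack label (array([0.5469, 0.3137, 0.0313]), np.float64(0.0006527170840495995))
corner (array([0.5646, 0.3266, 0.0322]), np.float64(0.0003316037592961638))
full label (array([ 0.5398, -0.2354,  0.0611]), np.float64(0.001232519873758122))
t 318.7265625 [[200.3125, 170.9375], [212.0625, 171.6875], [223.4375, 174.5625], [223.8125, 178.8125], [221.9375, 186.1875], [212.9375, 185.8125], [198.8125, 182.8125], [197.9375, 180.4375]] ((124.01667785644531, 103.69041442871094), (201.70960998535156, 110.49579620361328), 9.926244735717773)
s 338.8984375 [[291.6875, 148.0625], [291.0625, 150.0625], [283.6875, 152.9375], [267.5625, 142.1875], [267.5625, 129.5625], [288.5625, 129.5625]] ((97.0, 93.5), (187.0, 194.0), 90.0)
dock [[422.8125, 165.9375], [425.6875, 203.8125], [347.1875, 208.6875], [345.6875, 170.5625]] ((379.0552062988281, 222.28561401367188), (320.0375061035156, 644.5202026367188), 85.98582458496094)
```

View pics/dockc.png

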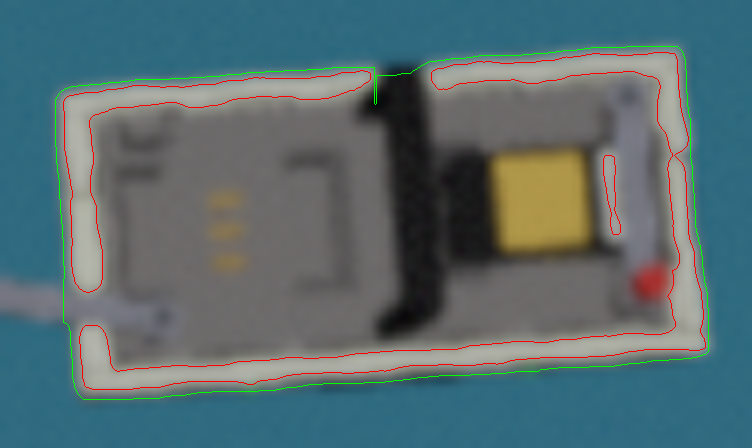

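View pics/po_t.png

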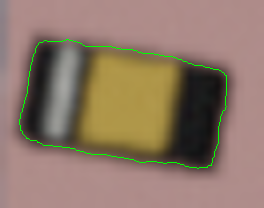

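View pics/po_s.png

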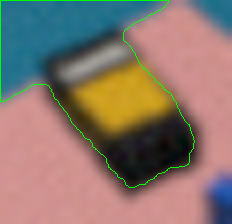

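Run:
```python
from h import *
t=snap("top");s=snap("side")
pe=plane(t,(358.2,199.1),.067);pf=plane(t,(416.3,171.4),.067)
d=pe-pf; yaw=np.arctan2(d[1],d[0])-np.arctan2(168,-66)
print("pivots",pe,pf,(pe+pf)/2,np.linalg.norm(d),np.hypot(168,66),np.degrees(yaw))
L=[(345.6875,170.5625,.034),(422.8125,165.9375,.034),(425.6875,203.8125,.017),(347.1875,208.6875,.0)]
# dock edges lines by fit along green contour
roi=(338,160,432,216);u=up(t,roi);h=cv2.cvtColor(u,cv2.COLOR_BGR2HSV)
m=255-cv2.inRange(h,(90,90,0),(115,255,255)); m=cv2.morphologyEx(m,cv2.MORPH_OPEN,np.ones((41,41)))
cs,_=cv2.findContours(m,0,cv2.CHAIN_APPROX_NONE);k=max(cs,key=cv2.contourArea)[:,0].astype(np.float32)
def fit(sel,z):
    p=np.array([plane(t,unup(x,roi),z)[:2] for x in k[sel]],np.float32)
    vx,vy,x,y=cv2.fitLine(p,cv2.DIST_HUBER,0,.001,.001)[:,0]; return np.array([vx,vy]),np.array([x,y])
X,Y=k[:,0],k[:,1]
E={"top":fit((Y<110)&(X>90)&(X<340)|(Y<85)&(X>460)&(X<660),.034),"bot":fit((Y>340)&(X>120)&(X<680),.0),
"left":fit((X<80)&(Y>120)&(Y<280),0.0),"right":fit((X>680)&(Y>80)&(Y<330),.034)}
for n,(v,p) in E.items(): print(n,np.degrees(np.arctan2(v[1],v[0])),p)
def ix(a,b):
    (v,p),(w,q)=E[a],E[b]; c=np.linalg.solve(np.c_[v,-w],q-p); return p+v*c[0]
C=[ix(a,b) for a,b in(("top","left"),("top","right"),("bot","right"),("bot","left"))]
print(np.array(C),"centre",np.mean(C,0),"sizes",[np.linalg.norm(C[i]-C[(i+1)%4]) for i in range(4)])
print("contacts",[plane(t,(338+x/8-.44,160+y/8-.44),.035) for x,y in((226,201),(228,232),(230,262))])
print("knob",plane(t,(418.99,194.79),.078),"openknob",plane(t,(334.1,195.4),.078))
print("label centre full",plane(t,(405.21,184.45),.0595), "pack", plane(t,(211.586,178.228),.030))
# pack outline
roi=(196,166,229,192);u=up(t,roi);lab=cv2.cvtColor(u,cv2.COLOR_BGR2LAB).astype(int)
m=((lab[:,:,1]<137)).astype(np.uint8)*255
cs,_=cv2.findContours(m,0,cv2.CHAIN_APPROX_NONE);kk=max(cs,key=cv2.contourArea)
box=cv2.boxPoints(cv2.minAreaRect(kk)); print("box px",[unup(b,roi).tolist() for b in box])
for b in box: print(plane(t,unup(b,roi),.030)[:2],plane(t,unup(b,roi),.006)[:2])
```

```text
pivots [ 0.4938 -0.104   0.067 ] [ 0.5761 -0.2646  0.067 ] [ 0.535  -0.1843  0.067 ] 0.18050238990485393 180.49930747789588 5.688032189817545
top -84.362465 [ 0.5903 -0.1775]
bot -84.31807 [ 0.4803 -0.1873]
left 5.0744267 [ 0.5434 -0.0701]
right 5.791278 [ 0.528  -0.2964]
[[ 0.5794 -0.0669]
 [ 0.6013 -0.289 ]
 [ 0.4915 -0.3001]
 [ 0.4693 -0.0767]] centre [ 0.5354 -0.1832] sizes [np.float32(0.22319423), np.float32(0.110397294), np.float32(0.2245773), np.float32(0.11057624)]
contacts [array([ 0.5395, -0.1274,  0.035 ]), array([ 0.5284, -0.1283,  0.035 ]), array([ 0.5177, -0.1292,  0.035 ])]
knob [ 0.5091 -0.2704  0.078 ] openknob [ 0.5009 -0.0365  0.078 ]
label centre full [ 0.5396 -0.2353  0.0595] pack [0.5469 0.3142 0.03  ]
box px [[197.42507934570312, 183.18527030944824], [199.89904403686523, 169.40175008773804], [224.5286636352539, 173.82245063781738], [222.0546989440918, 187.60597038269043]]
[0.5314 0.3541] [0.5348 0.3597]
[0.5715 0.349 ] [0.5756 0.3545]
[0.5606 0.2776] [0.5645 0.282 ]
[0.5206 0.2829] [0.5238 0.2873]
```

```bash
cat >> h.py <<'E'
from scipy.spatial.transform import Rotation as Ro
def go(tx,ty,tz,jaw_deg):
    """shift in tool axes and turn to put TCP at target with jaw axis at jaw_deg (mod 180) in world"""
    o=ctrl.get_obs(); R=Ro.from_rotvec(o["tool_rot"]).as_matrix(); p=np.array(o["tool_pos"])
    d=R.T@(np.array([tx,ty,tz])-p)
    cur=np.degrees(np.arctan2(R[1,2],R[0,2])); dz=(jaw_deg-cur+90)%180-90
    turn=-np.radians(dz)  # tool x down
    print("pos",p,"q",np.array(o["q"]),"xaxis",R[:,0],"y",R[:,1],"jaw",cur); print("shift",d,"turn",turn,"t",o["t"],"F",np.array(o["contact_force"]),"open",o["opening"])
E
python3 -c "
from h import *
go(.547,.3174,.13,-8.5)"
```

```text
pos [0.1672 0.6022 0.2313] q [ 1.181   0.0527  1.613   0.      1.476  -0.119 ] xaxis [-0.0001 -0.0001 -1.    ] y [-0.9636  0.2675  0.    ] jaw 74.4831406400206
shift [ 0.1013 -0.4422 -0.1728] turn 1.4483290278138738 t 0.5 F [-0.9107  0.1695  0.2536] open 0.08526264960083703
```

```bash
python3 -m jog '[[[0.01,-0.04,-0.016,0.14,-1],[0.02,-0.08,-0.032,0.28,-1],[0.03,-0.12,-0.048,0.42,-1],[0.04,-0.16,-0.064,0.56,-1],[0.05,-0.2,-0.08,0.7,-1],[0.06,-0.24,-0.096,0.84,-1],[0.07,-0.29,-0.113,0.98,-1],[0.08,-0.33,-0.13,1.12,-1],[0.09,-0.37,-0.146,1.26,-1],[0.1,-0.41,-0.16,1.4,-1],[0.1013,-0.4422,-0.1728,1.448,-1],[0.1013,-0.4422,-0.1728,1.448,-1]]]' 40
python3 -c "
from h import *
go(.547,.3174,.13,-8.5)
snap('top','pics/t2.png');snap('side','pics/s2.png')"
```

```text
t: 1.7
tool_pos: [0.5499, 0.3145, 0.1295]
tool_rot: [0.12, 1.567, -0.121]
contact_force: [0.2, 0.4, 0.5]
opening: 0.085
pos [0.5499 0.3145 0.1295] q [ 0.4026  0.1526  1.6802 -0.0012  1.3087  0.5561] xaxis [ 0.0005 -0.001  -1.    ] y [ 0.1526  0.9883 -0.0009] jaw -8.779379505104464
shift [-0.0005  0.0024 -0.0033] turn -0.004876092226665102 t 1.7 F [0.2474 0.3649 0.544 ] open 0.08497136446631809
```

View pics/s2.png

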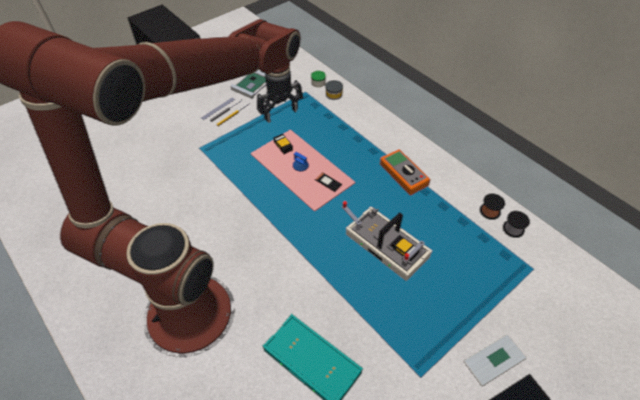

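View pics/t2.png

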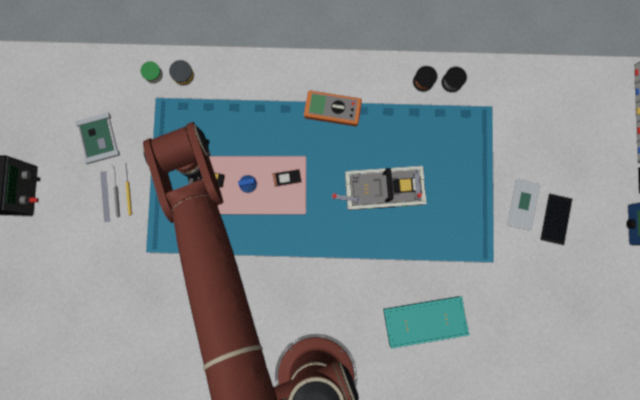

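```bash
python3 -m jog '[[[0.02,0.0025,-0.003,-0.005,-1],[0.05,0.0025,-0.003,-0.005,-1],[0.08,0.0025,-0.003,-0.005,-1],[0.1,0.0025,-0.003,-0.005,-1],[0.115,0.0025,-0.003,-0.005,-1],[0.12,0.0025,-0.003,-0.005,-1],[0.12,0.0025,-0.003,-0.005,-1],[0.12,0.0025,-0.003,-0.005,-1]]]'
python3 -c "
from h import *
go(.547,.3174,.009,-8.5)
c=snap('side','pics/s3.png'); cv2.imwrite('pics/s3z.png',up(c,(220,60,350,180),5))"
```

```text
t: 2.6
tool_pos: [0.5456, 0.3206, 0.0113]
tool_rot: [0.114, 1.566, -0.112]
contact_force: [0.8, 1.3, 0.3]
opening: 0.0855
pos [0.5456 0.3206 0.0113] q [0.4136 0.2928 1.7358 0.0005 1.1111 0.557 ] xaxis [ 0.0016  0.0012 -1.    ] y [0.1432 0.9897 0.0014] jaw -8.230421660890864
shift [ 0.0023 -0.003   0.0019] turn 0.004705029609512135 t 2.6 F [0.822  1.3143 0.3179] open 0.08545341968277093
```

View pics/s3z.png

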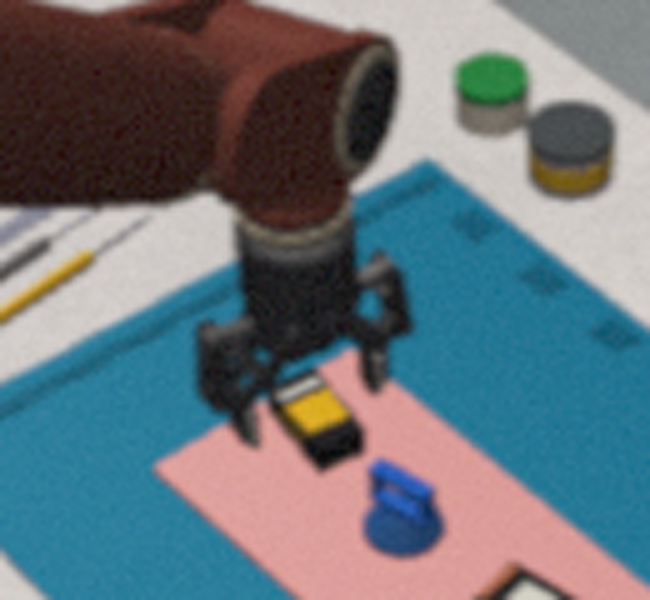

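```bash
python3 -m jog '[[[0.002,-0.003,0.002,0.004,-1],[0.002,-0.003,0.002,0.004,-1],[0.002,-0.003,0.002,0.004,-1]]]'
python3 -c "
from h import *
go(.547,.3174,.009,-8.5)"
```

```text
t: 2.95
tool_pos: [0.5478, 0.3173, 0.0101]
tool_rot: [0.118, 1.565, -0.115]
contact_force: [0.4, 0.1, -0.4]
opening: 0.0855
pos [0.5478 0.3173 0.0101] q [0.4073 0.2943 1.7364 0.0005 1.1077 0.5553] xaxis [ 0.0028  0.0017 -1.    ] y [0.1477 0.989  0.0021] jaw -8.493958243108212
shift [ 0.0011  0.     -0.0008] turn 0.00010544855036679205 t 2.95 F [ 0.4315  0.0709 -0.3637] open 0.08552515149679002
```

```bash
python3 -m jog '[[[0,0,0,0,1],[0,0,0,0,1],[0,0,0,0,1],[0,0,0,0,1],[0,0,0,0,1],[0,0,0,0,1],[0,0,0,0,1],[0,0,0,0,1]]]' 40
python3 -c "
from h import *
go(.547,.3174,.109,-8.5)"
```

```text
t: 3.75
tool_pos: [0.5479, 0.3173, 0.0102]
tool_rot: [0.118, 1.565, -0.115]
contact_force: [-0.4, 0.4, 1.9]
opening: 0.037
pos [0.5479 0.3173 0.0102] q [0.4072 0.2942 1.7362 0.0005 1.1076 0.5552] xaxis [ 0.0031  0.0019 -1.    ] y [0.1477 0.989  0.0023] jaw -8.492462565447232
shift [-0.0988  0.0002 -0.0007] turn 0.00013155305009948296 t 3.75 F [-0.3747  0.396   1.8627] open 0.03698714451877044
```

```bash
python3 -m jog '[[[-0.02,0,0,0,1],[-0.05,0,0,0,1],[-0.08,0,0,0,1],[-0.11,0,0,0,1],[-0.13,0,0,0,1],[-0.13,0,0,0,1],[-0.13,0,0,0,1]]]'
python3 -c "
from h import *
go(.5295,-.1281,.14,5.69)
c=snap('side'); cv2.imwrite('pics/s4z.png',up(c,(220,40,350,180),5))"
```

```text
t: 4.45
tool_pos: [0.5471, 0.3169, 0.1394]
tool_rot: [0.118, 1.565, -0.115]
contact_force: [-0.2, 0.3, -1.2]
opening: 0.0371
pos [0.5471 0.3169 0.1394] q [0.4072 0.1386 1.6783 0.0005 1.322  0.5553] xaxis [ 0.0023  0.0015 -1.    ] y [0.1477 0.989  0.0019] jaw -8.492390065536561
shift [-0.0013 -0.4427  0.0483] turn -0.24752940244574745 t 4.45 F [-0.2421  0.3258 -1.2491] open 0.03705385913854176
```

View pics/s4z.png

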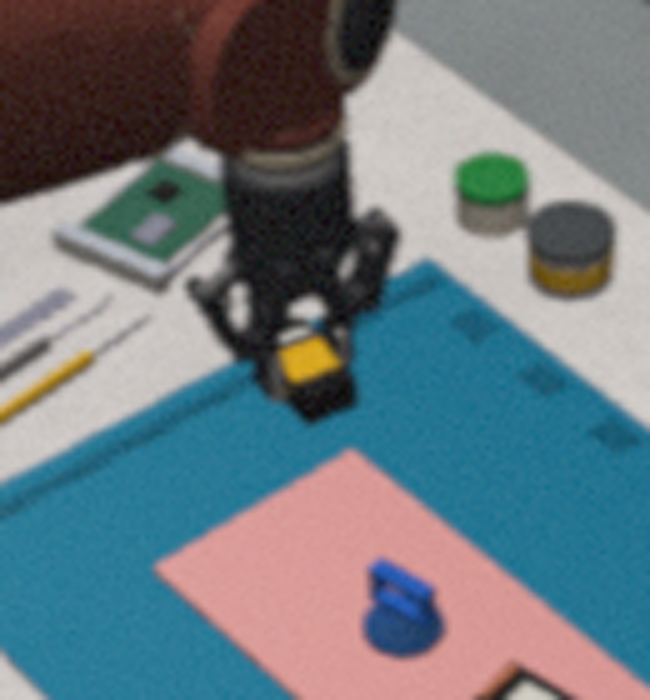

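```bash
python3 -m jog '[[[0,-0.03,0.003,-0.02,1],[0,-0.07,0.007,-0.04,1],[0,-0.11,0.012,-0.06,1],[0,-0.16,0.017,-0.09,1],[0,-0.21,0.023,-0.12,1],[0,-0.26,0.028,-0.15,1],[0,-0.31,0.034,-0.17,1],[0,-0.35,0.038,-0.2,1],[0,-0.39,0.043,-0.22,1],[0,-0.425,0.046,-0.2475,1],[0,-0.4427,0.0483,-0.2475,1],[0,-0.4427,0.0483,-0.2475,1]]]'
python3 -m jog '[[[0,0,0,0,1],[0,0,0,0,1]]]'
python3 -c "
from h import *
go(.5295,-.1281,.08,5.69)
c=snap('side','pics/s5.png'); cv2.imwrite('pics/s5z.png',up(c,(320,140,450,280),5))
c=snap('top','pics/t5.png'); cv2.imwrite('pics/t5z.png',up(c,(320,140,450,240),5))"
```

```text
t: 5.7
tool_pos: [0.5274, -0.1301, 0.1355]
tool_rot: [-0.074, 1.573, 0.077]
contact_force: [-0.3, 0.1, -1.2]
opening: 0.0374
t: 5.9
tool_pos: [0.5264, -0.129, 0.1337]
tool_rot: [-0.073, 1.576, 0.078]
contact_force: [0.0, 0.4, -1.4]
opening: 0.0374
pos [ 0.5264 -0.129   0.1337] q [-0.378  -0.0598  1.8926  0.0005  1.3158 -0.4745] xaxis [-0.0063  0.0031 -1.    ] y [-0.0962  0.9954  0.0037] jaw 5.5193787587732475
shift [0.0537 0.0004 0.0035] turn -0.0029779024332463586 t 5.9 F [ 0.0355  0.4427 -1.4111] open 0.03742490002480515
```

View pics/s5z.png

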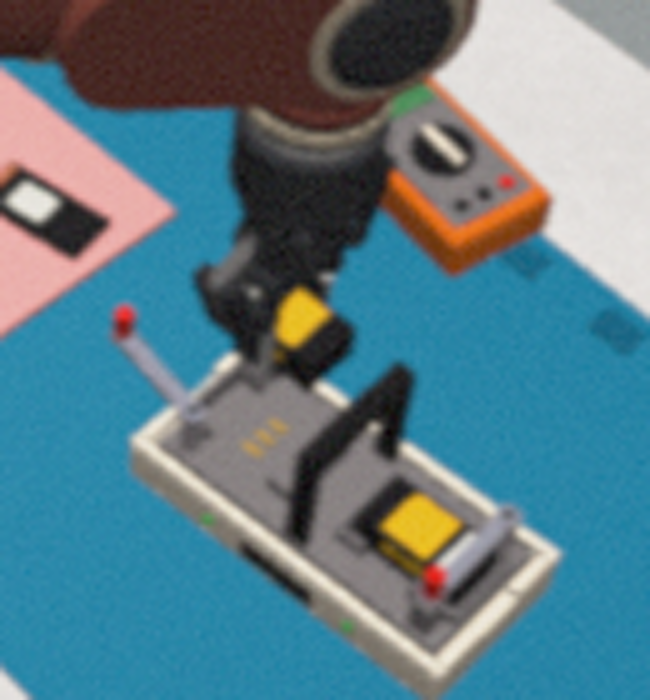

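View pics/t5z.png

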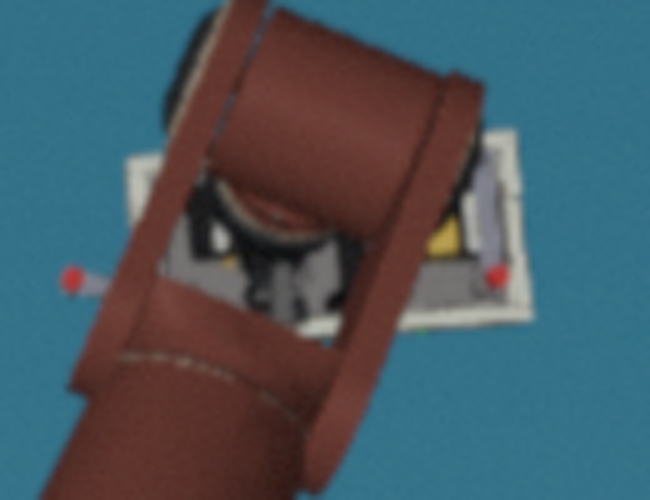

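```bash
cat >> h.py <<'E'
def corners(c0,yaw,hx=.019,hy=.035,hz=(.012,-.012)):
    C,S=np.cos(yaw),np.sin(yaw); return [[c0[0]+C*x-S*y,c0[1]+S*x+C*y,c0[2]+z] for z in hz for x,y in((-hx,-hy),(hx,-hy),(hx,hy),(-hx,hy))]
E
python3 - <<'E'
from h import *
o=ctrl.get_obs();p=np.array(o["tool_pos"])
c=snap("side");roi=(340,180,400,220);u=up(c,roi,12)
f=lambda X:tuple(int(v) for v in (proj(c,X)-np.array(roi[:2])+.5)*12)
for X in corners(p+[0,0,-.0042+.012],np.radians(5.52)): cv2.circle(u,f(X),3,(0,255,0),-1)
cv2.imwrite("pics/ov5.png",u)
E
```

```text
(no output)
```

View pics/ov5.png

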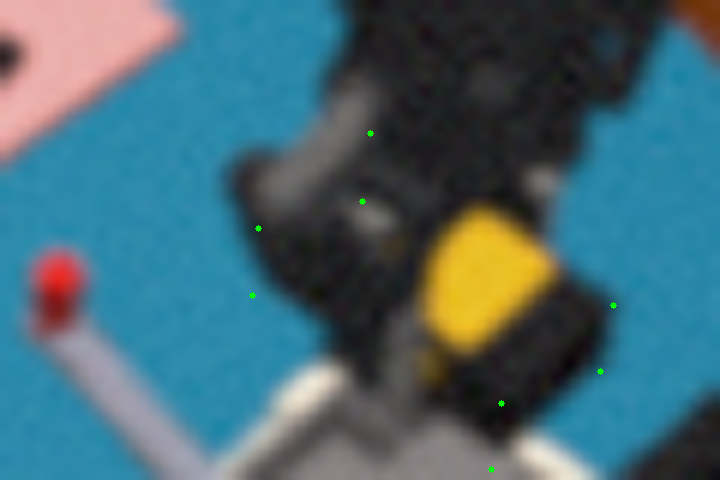

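Run:
```python
from h import *
c=snap("side");roi=(345,185,400,225);u=up(c,roi,14)
u=(255*(u/255.)**.45).astype(np.uint8)
cv2.imwrite("pics/g5.png",u)
```

```text
(no output)
```

View pics/g5.png

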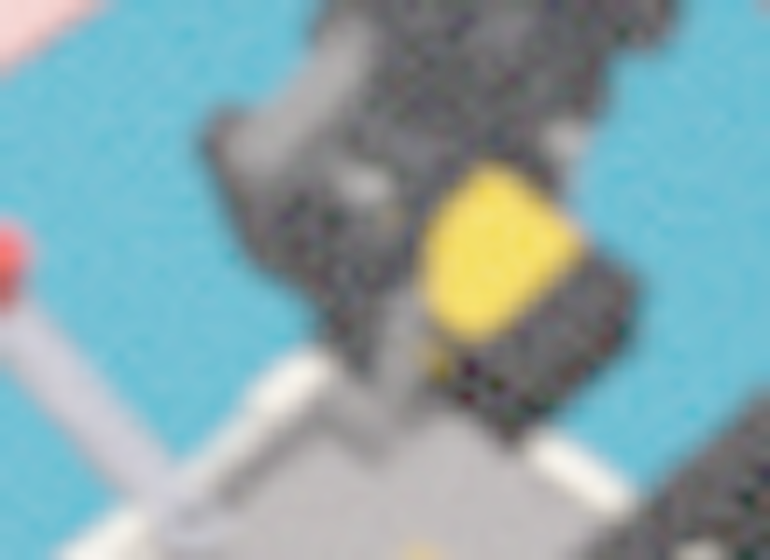

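Run:
```python
from h import *
c=snap("side");c5=c["img"].copy()
def ov(img,roi,P,k,fn):
    c["img"]=img;u=up(c,roi,k);u=(255*(u/255.)**.5).astype(np.uint8)
    for X in P: cv2.circle(u,tuple(int(v) for v in (proj(c,X)-np.array(roi[:2])+.5)*k),2,(0,255,0),-1)
    return u
a=ov(cv2.imread("pics/s1.png"),(262,125,302,165),corners([.547,.3174,.018],np.radians(-8.5)),10,0)
p=np.array(ctrl.get_obs()["tool_pos"])
b=ov(c5,(357,187,397,227),corners(p+[0,0,.0078],np.radians(5.52)),10,0)
cv2.imwrite("pics/ov6.png",np.hstack([a,b]))
```

```text
(no output)
```

View pics/ov6.png

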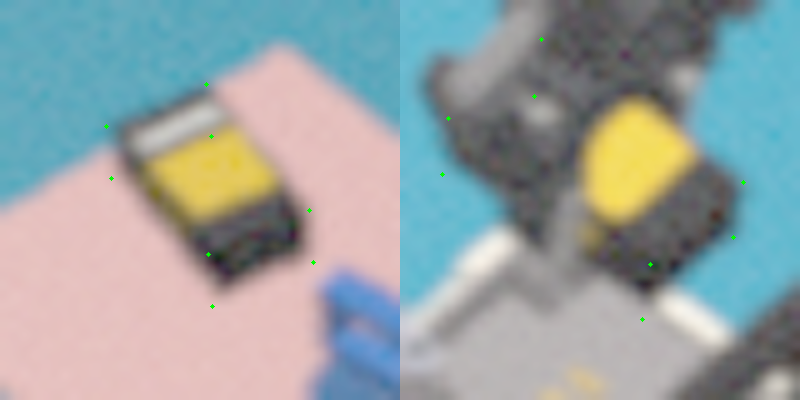

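Run:
```python
from h import *
t=snap("top");s=snap("side")
t["img"]=cv2.imread("pics/t1.png");s["img"]=cv2.imread("pics/s1.png")
out=[]
for c,roi in((t,(358,180,374,197)),(s,(366,221,380,235))):
    x0,y0,x1,y1=roi;b=cv2.cvtColor(c["img"],cv2.COLOR_BGR2LAB)[y0:y1,x0:x1,2].astype(float)
    w=np.clip(b-np.median(b)-6,0,None);M=cv2.moments(w);out.append(np.array([M["m10"],M["m01"]])/M["m00"]+[x0,y0])
print(out,tri(t,out[0],s,out[1]))
# handle mid: dark bar ends
print(proj(t,[.535,-.1838,.114]),proj(s,[.535,-.1838,.114]),proj(s,[.5295,-.1281,.035]))
go(.5295,-.1281,.08,5.69)
```

```text
[array([365.8355, 188.4589]), array([372.4381, 227.2216])] (array([ 0.5289, -0.1279,  0.0354]), np.float64(0.0007632288422270195))
[389.5315 182.7193] [390.9528 221.9402] [372.4872 227.2714]
pos [ 0.5275 -0.1297  0.1356] q [-0.3782 -0.0612  1.8906  0.0003  1.3157 -0.4747] xaxis [-0.0032  0.0016 -1.    ] y [-0.0963  0.9954  0.0019] jaw 5.524872665009365
shift [0.0556 0.0012 0.0023] turn -0.0028820156806301164 t 6.25 F [-0.3776  0.1305 -1.2743] open 0.037261544845372134
```

```bash
python3 -m jog '[[[0.02,0.0012,0.002,-0.003,1],[0.045,0.0012,0.002,-0.003,1],[0.065,0.0012,0.002,-0.003,1],[0.073,0.0012,0.002,-0.003,1],[0.073,0.0012,0.002,-0.003,1],[0.073,0.0012,0.002,-0.003,1],[0.073,0.0012,0.002,-0.003,1]]]'
python3 -c "
from h import *
go(.5292,-.128,.040,5.69)
c=snap('side'); u=up(c,(345,185,400,235),12); cv2.imwrite('pics/g6.png',(255*(u/255.)**.5).astype(np.uint8))"
```

```text
t: 6.95
tool_pos: [0.5303, -0.1286, 0.0642]
tool_rot: [-0.078, 1.57, 0.079]
contact_force: [-0.2, 0.4, -1.3]
opening: 0.0372
pos [ 0.5303 -0.1286  0.0642] q [-0.3745  0.0307  1.9302  0.0004  1.1813 -0.4741] xaxis [-0.0005  0.0006 -1.    ] y [-0.0993  0.9951  0.0007] jaw 5.700066706842033
shift [ 0.0242  0.0007 -0.001 ] turn 0.00017569717922662567 t 6.95 F [-0.2313  0.3645 -1.2887] open 0.03723192263306395
```

View pics/g6.png

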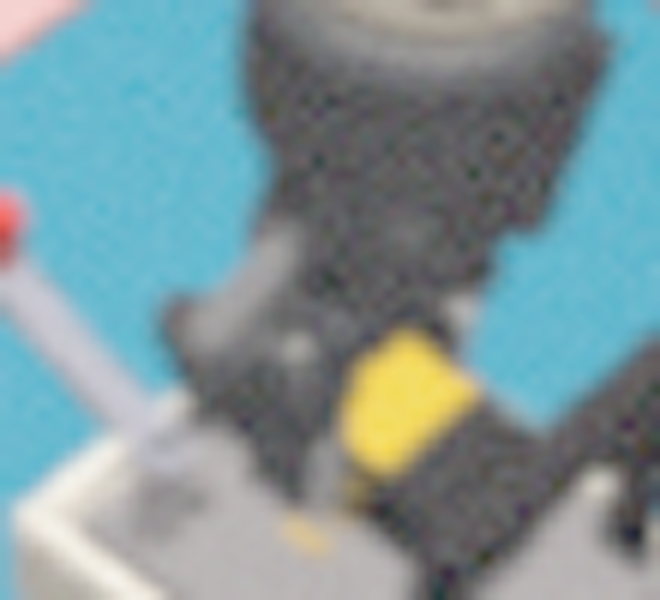

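```bash
python3 -m jog '[[[0.003,0.0007,-0.001,0,1],[0.006,0.0007,-0.001,0,1],[0.009,0.0007,-0.001,0,1],[0.012,0.0007,-0.001,0,1],[0.015,0.0007,-0.001,0,1],[0.015,0.0007,-0.001,0,1]]]'
python3 -c "
from h import *
go(.5292,-.128,.040,5.69)"
```

```text
t: 7.6
tool_pos: [0.5286, -0.1278, 0.0484]
tool_rot: [-0.077, 1.571, 0.079]
contact_force: [0.2, 0.4, -1.3]
opening: 0.037
pos [ 0.5286 -0.1278  0.0484] q [-0.3742  0.0503  1.9403  0.0004  1.1532 -0.4738] xaxis [-0.0019  0.0012 -1.    ] y [-0.0993  0.9951  0.0013] jaw 5.69731420362926
shift [ 0.0084 -0.0003  0.0006] turn 0.0001276569354919705 t 7.6 F [ 0.1836  0.4035 -1.3261] open 0.037035935079077126
```

```bash
python3 -m jog '[[[0.002,0,0.0005,0,1],[0.004,0,0.0005,0,1],[0.006,0,0.0005,0,1],[0.0075,0,0.0005,0,1],[0.0075,0,0.0005,0,1]]]'
python3 -c "
from h import *
go(.5292,-.128,.039,5.69)"
```

```text
t: 8.1
tool_pos: [0.5289, -0.1276, 0.0405]
tool_rot: [-0.077, 1.572, 0.079]
contact_force: [0.3, 0.7, -1.1]
opening: 0.0372
pos [ 0.5289 -0.1276  0.0405] q [-0.3737  0.0629  1.9424  0.0005  1.1391 -0.4733] xaxis [-0.0025  0.0014 -1.    ] y [-0.0993  0.9951  0.0016] jaw 5.696545458424406
shift [ 0.0015 -0.0004  0.0003] turn 0.00011423980055839383 t 8.1 F [ 0.2604  0.7404 -1.1041] open 0.037224831846848654
```

```bash
for i in 1 2; do python3 -m jog '[[[0.001,0,0,0,1],[0.0015,0,0,0,1],[0.0015,0,0,0,1]]]'; done
python3 -c "
from h import *
c=snap('side'); u=up(c,(345,185,415,245),10); cv2.imwrite('pics/g7.png',(255*(u/255.)**.6).astype(np.uint8))"
```

```text
t: 8.4
tool_pos: [0.5289, -0.1276, 0.039]
tool_rot: [-0.077, 1.572, 0.079]
contact_force: [0.2, -0.6, -0.3]
opening: 0.0375
t: 8.7
tool_pos: [0.5292, -0.1277, 0.0383]
tool_rot: [-0.077, 1.572, 0.079]
contact_force: [-3.0, 1.1, 4.5]
opening: 0.0373
```

View pics/g7.png

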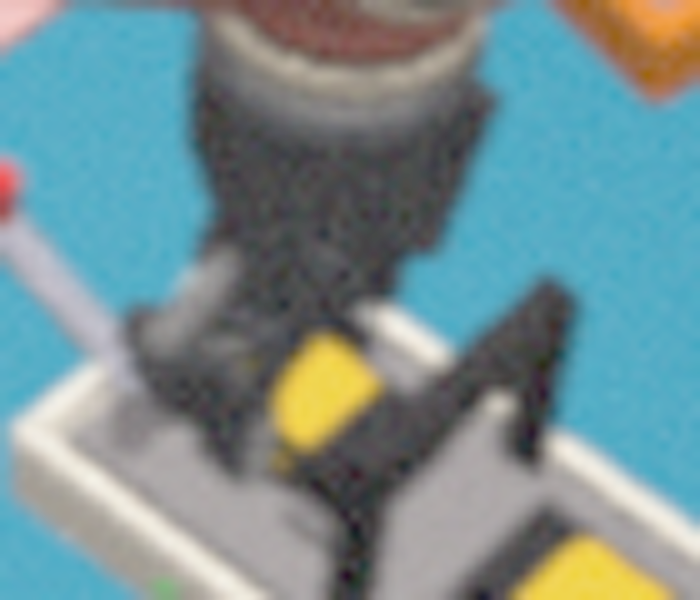

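```bash
python3 -m jog '[[[0,0,0,0,0.0],[0,0,0,0,-0.3],[0,0,0,0,-0.4],[0,0,0,0,-0.4],[0,0,0,0,-0.4]]]'
python3 -m jog '[[[-0.015,0,0,0,-0.4],[-0.04,0,0,0,-0.4],[-0.08,0,0,0,-0.4],[-0.12,0,0,0,-0.4],[-0.15,0,0,0,-0.4],[-0.15,0,0,0,-0.4],[-0.15,0,0,0,-0.4]]]'
python3 -c "
from h import *
c=snap('side'); cv2.imwrite('pics/g8.png',up(c,(325,170,435,285),6))
c=snap('top'); cv2.imwrite('pics/t8.png',up(c,(320,130,440,220),6))
go(.5009-.009,-.0365,.15,5.69-45)"
```

```text
t: 9.25
tool_pos: [0.5291, -0.1277, 0.0381]
tool_rot: [-0.077, 1.572, 0.079]
contact_force: [-0.1, -0.7, 0.7]
opening: 0.0601
t: 9.95
tool_pos: [0.53, -0.1281, 0.19]
tool_rot: [-0.078, 1.569, 0.078]
contact_force: [0.1, 1.2, -0.3]
opening: 0.0599
pos [ 0.5286 -0.1275  0.187 ] q [-0.3738 -0.1071  1.8444  0.0004  1.409  -0.4734] xaxis [-0.0043  0.0021 -1.    ] y [-0.0993  0.9951  0.0025] jaw 5.701309978468999
shift [ 0.0373  0.0941 -0.0274] turn 0.785595559760062 t 10.05 F [-0.1207  0.4649 -0.0345] open 0.05989543110340471
```

View pics/g8.png

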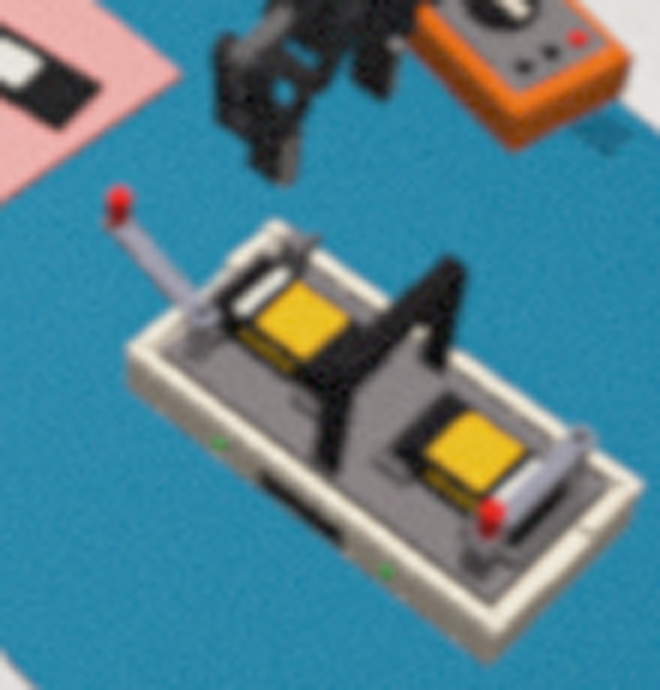

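View pics/t8.png

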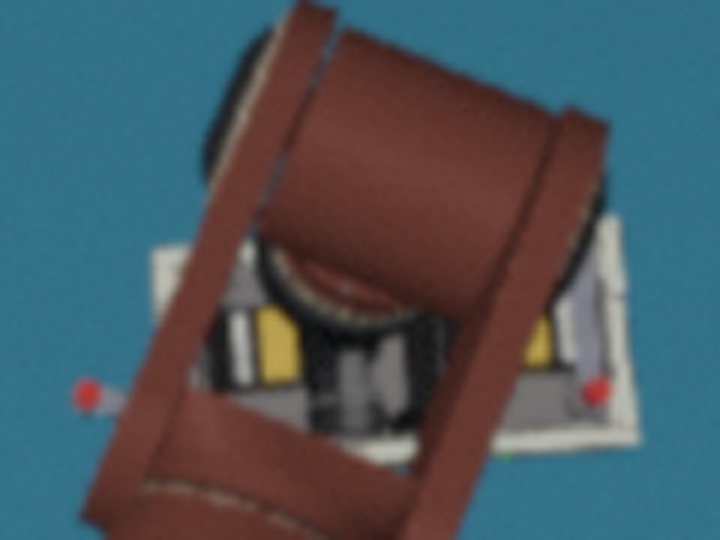

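```bash
python3 -m jog '[[[0.01,0.02,-0.005,0.13,-0.4],[0.02,0.04,-0.008,0.26,-0.4],[0.03,0.06,-0.012,0.39,-0.4],[0.04,0.075,-0.015,0.52,-0.4],[0.05,0.09,-0.017,0.65,-0.4],[0.06,0.0935,-0.0185,0.786,-0.4],[0.067,0.0935,-0.0185,0.786,-0.4],[0.067,0.0935,-0.0185,0.786,-0.4],[0.067,0.0935,-0.0185,0.786,-0.4]]]' 20
python3 -c "
from h import *
go(.5009,-.0365,.071,5.69-45)
c=snap('side'); cv2.imwrite('pics/g9.png',up(c,(305,140,415,255),6))
t=snap('top'); a,_=redc(t,(326,188,343,206)); b,_=redc(c,(336,194,354,214)); print(a,b)"
```

```text
t: 10.95
tool_pos: [0.5004, -0.0365, 0.1198]
tool_rot: [0.537, 1.509, -0.536]
contact_force: [-0.4, -0.2, 0.3]
opening: 0.0596
pos [ 0.5004 -0.0365  0.1198] q [-0.2218 -0.1456  1.9965  0.001   1.2965  0.4631] xaxis [-0.0054  0.0022 -1.    ] y [ 0.6327  0.7744 -0.0017] jaw -39.25352409429917
shift [0.0488 0.0004 0.0007] turn 0.0009856905025254228 t 10.95 F [-0.3507 -0.2008  0.3043] open 0.0596486797026236
[337.1628 189.2093] [344.1182 202.9231]
```

View pics/g9.png

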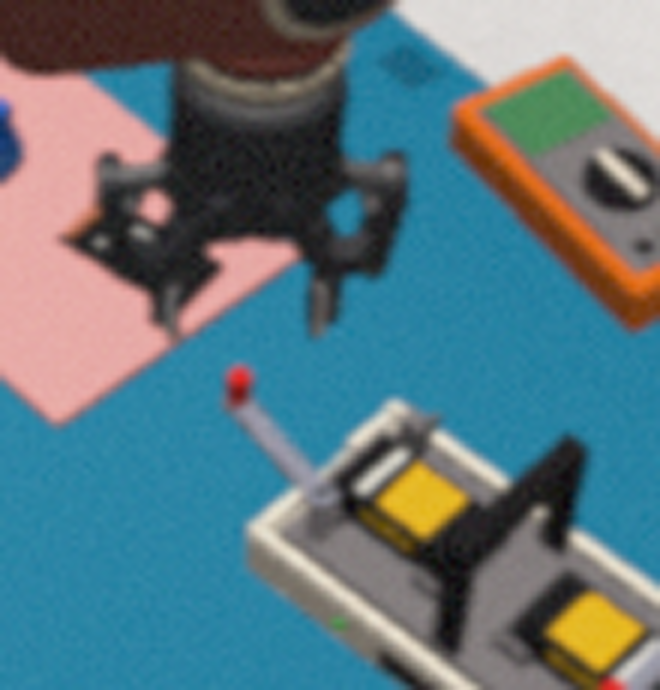

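```bash
python3 -m jog '[[[0.015,0,0.0005,0,-0.4],[0.03,0,0.0005,0,-0.4],[0.042,0,0.0005,0,-0.4],[0.048,0,0.0005,0,-0.4],[0.048,0,0.0005,0,-0.4],[0.048,0,0.0005,0,-0.4],[0.048,0,0.0005,0,-0.4]]]'
python3 -m jog '[[[0,0,0,0,0.2],[0,0,0,0,0.5],[0,0,0,0,0.5],[0,0,0,0,0.5],[0,0,0,0,0.5]]]'
python3 -c "
from h import *
go(.5009,-.0365,.071,5.69-45)
c=snap('side'); cv2.imwrite('pics/g10.png',up(c,(305,140,415,255),6))
"
```

```text
t: 11.75
tool_pos: [0.5018, -0.0369, 0.0734]
tool_rot: [0.537, 1.506, -0.536]
contact_force: [0.1, -0.2, 0.3]
opening: 0.0598
t: 12.25
tool_pos: [0.5018, -0.037, 0.0734]
tool_rot: [0.537, 1.506, -0.536]
contact_force: [-0.6, 0.7, -0.0]
opening: 0.0212
pos [ 0.5018 -0.037   0.0734] q [-0.2221 -0.0834  2.0246  0.0011  1.203   0.4634] xaxis [-0.0023  0.0015 -1.    ] y [ 0.6333  0.7739 -0.0003] jaw -39.295294072156814
shift [ 0.0024 -0.0002 -0.001 ] turn 0.0002566668604242193 t 12.25 F [-0.6224  0.7203 -0.0076] open 0.021245930268676477
```

View pics/g10.png

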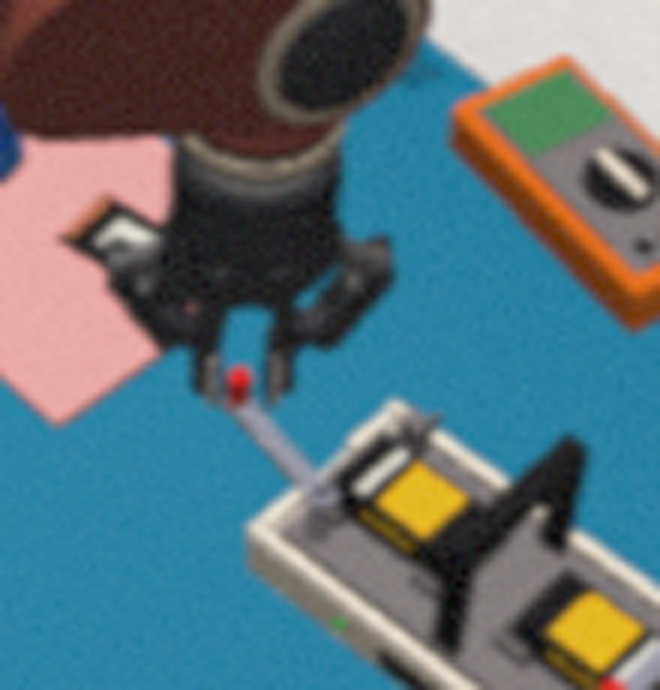

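```bash
cat > arc.py <<'E'
from h import *
import sys
def arc(angs,lead=.0046):
    o=ctrl.get_obs();R=Ro.from_rotvec(o["tool_rot"]).as_matrix();p=np.array(o["tool_pos"])
    y=np.radians(5.69);C,S=np.cos(y),np.sin(y);piv=np.array([.535+C*-.033-S*.084,-.1838+S*-.033+C*.084])
    for a in angs:
        th=np.radians(a)+y; k=piv+.067*np.array([np.cos(th),np.sin(th)])
        X=np.r_[k,.071]+R[:,2]*lead; print(a,R.T@(X-p))
E
python3 -c "
from arc import *
arc([78,70,62,54,46,38,30,22,14,7,0,-4])"
```

```text
78 [ 0.0024 -0.0003  0.0041]
70 [0.0023 0.0042 0.0123]
62 [0.0023 0.0076 0.021 ]
54 [0.0023 0.0097 0.0301]
46 [0.0023 0.0105 0.0394]
38 [0.0022 0.01   0.0488]
30 [0.0022 0.0082 0.058 ]
22 [0.0022 0.0051 0.0668]
14 [0.0022 0.0009 0.0751]
7 [ 0.0021 -0.0037  0.0819]
0 [ 0.0021 -0.0092  0.088 ]
-4 [ 0.0021 -0.0126  0.0912]
```

```bash
python3 -m jog '[[[0.001,0,0.004,0,0.5],[0.002,0.004,0.012,0,0.5],[0.002,0.0076,0.021,0,0.5],[0.002,0.0097,0.03,0,0.5],[0.002,0.0105,0.039,0,0.5],[0.002,0.01,0.049,0,0.5],[0.002,0.008,0.058,0,0.5],[0.002,0.005,0.067,0,0.5],[0.002,0.001,0.075,0,0.5],[0.002,0.001,0.075,0,0.5]]]'
python3 -c "
from arc import *
arc([14,7,0,-4,-6])
c=snap('side'); cv2.imwrite('pics/g11.png',up(c,(305,140,415,255),6))
go(.5,-.1,.071,5.69-45)
"
```

```text
t: 13.3
tool_pos: [0.5609, -0.0849, 0.0713]
tool_rot: [0.538, 1.505, -0.538]
contact_force: [-1.0, 0.7, 0.4]
opening: 0.0214
14 [ 0.0003  0.0006 -0.0011]
7 [ 0.0003 -0.0041  0.0057]
0 [ 0.0003 -0.0095  0.0118]
-4 [ 0.0003 -0.0129  0.015 ]
-6 [ 0.0003 -0.0147  0.0165]
pos [ 0.5606 -0.0844  0.0712] q [-0.2811  0.0713  1.8748  0.0008  1.1982  0.4055] xaxis [-0.0024  0.0015 -1.    ] y [ 0.6341  0.7733 -0.0004] jaw -39.352874082810075
shift [ 0.0003 -0.0505 -0.037 ] turn -0.0007482939088084744 t 13.35 F [-0.5866  0.0168 -0.0071] open 0.021398655003557088
```

View pics/g11.png

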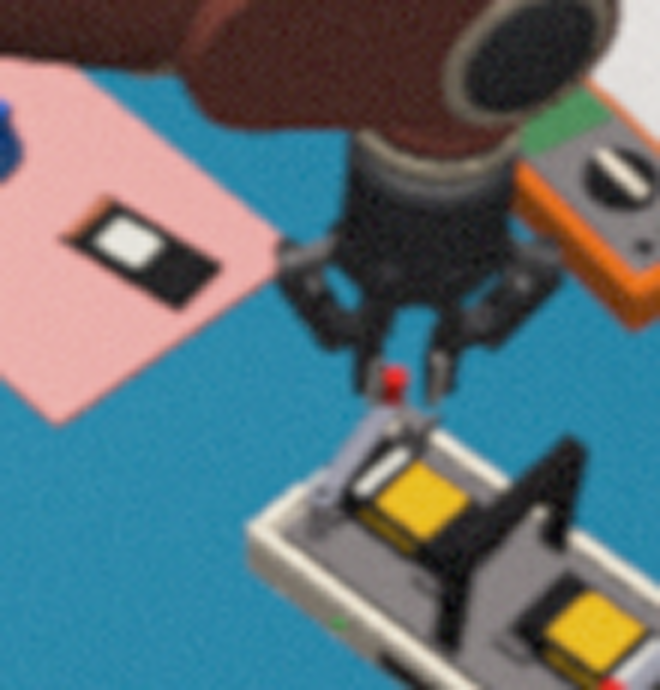

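```bash
python3 -m jog '[[[0,-0.002,0.003,0,0.5],[0,-0.004,0.006,0,0.5],[0,-0.007,0.009,0,0.5],[0,-0.0095,0.012,0,0.5],[0,-0.0112,0.0135,0,0.5],[0,-0.0112,0.0135,0,0.5]]]'
python3 -c "
from arc import *
arc([0,-4,-6])
c=snap('side'); cv2.imwrite('pics/g12.png',up(c,(325,150,435,265),6))
go(.5,-.1,.071,5.69-45)
"
```

```text
t: 13.95
tool_pos: [0.5637, -0.1017, 0.071]
tool_rot: [0.538, 1.506, -0.537]
contact_force: [-0.5, 1.4, -0.8]
opening: 0.0214
0 [ 0.0001  0.0017 -0.001 ]
-4 [ 0.     -0.0017  0.0022]
-6 [ 0.     -0.0035  0.0037]
pos [ 0.5637 -0.1017  0.0711] q [-0.3087  0.0853  1.8602  0.0005  1.1992  0.378 ] xaxis [-0.0028  0.0014 -1.    ] y [ 0.6342  0.7732 -0.0007] jaw -39.35723248248197
shift [ 0.0002 -0.0391 -0.0504] turn -0.0008243623332009834 t 14.0 F [-0.7116  0.9296  0.292 ] open 0.020998890066102706
```

View pics/g12.png

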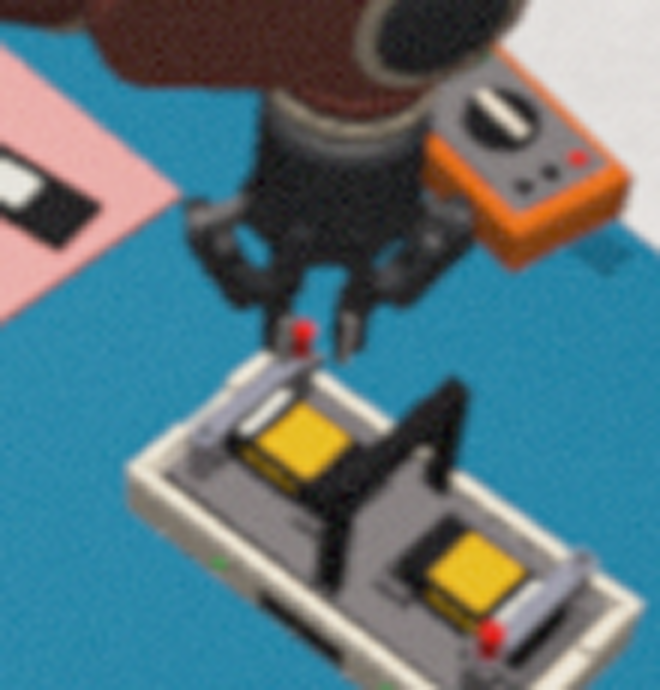

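Nearly parallel to the other lever. I'll press on in small steps until the stop pushes back.

```bash
for i in 1 2 3; do python3 -m jog '[[[0,-0.001,0.001,0,0.5],[0,-0.0015,0.0015,0,0.5]]]'; done
```

```text
t: 14.2
tool_pos: [0.5638, -0.1036, 0.071]
tool_rot: [0.538, 1.507, -0.537]
contact_force: [-0.7, 2.1, 0.0]
opening: 0.0216
t: 14.4
tool_pos: [0.5639, -0.1054, 0.0708]
tool_rot: [0.539, 1.508, -0.537]
contact_force: [-0.9, 3.6, 0.9]
opening: 0.0215
t: 14.6
tool_pos: [0.5637, -0.1066, 0.0706]
tool_rot: [0.54, 1.509, -0.536]
contact_force: [-3.2, 6.7, 2.3]
opening: 0.0213
```

```bash
python3 -m jog '[[[0,-0.001,0.001,0,0.5],[0,-0.0015,0.0015,0,0.5],[0,-0.0015,0.0015,0,0.5]]]'; python3 -c "
from h import *
c=snap('side'); a,_=redc(c,(368,196,384,214)); print(a,plane(c,a,.0785),plane(c,redc(c,(399,248,414,264))[0],.0785))
cv2.imwrite('pics/g13.png',up(c,(355,180,425,270),8))"
```

```text
t: 14.9
tool_pos: [0.5633, -0.1072, 0.0704]
tool_rot: [0.543, 1.512, -0.534]
contact_force: [-2.8, 8.1, 3.1]
opening: 0.0214
[376.2197 205.778 ] [ 0.5651 -0.1012  0.0785] [ 0.5086 -0.2725  0.0785]
```

View pics/g13.png

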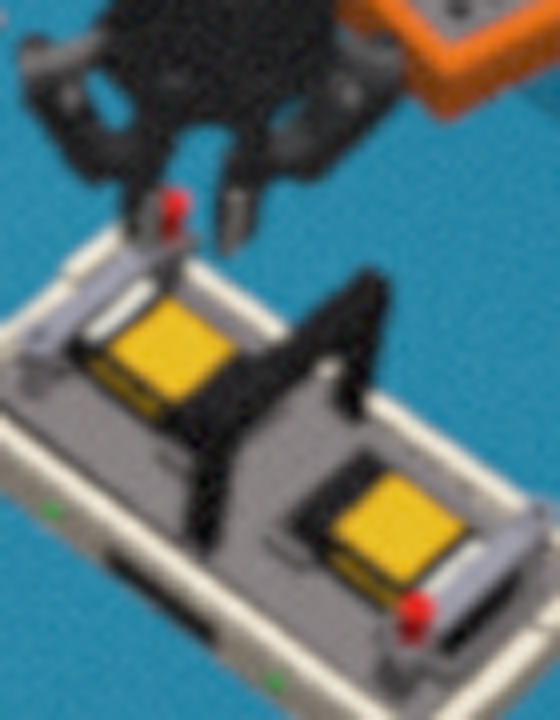

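```bash
python3 -m jog '[[[0,0,-0.002,0,0.5],[0,0.001,-0.004,0,0.3],[0,0.001,-0.004,0,-0.2],[0,0.001,-0.004,0,-0.2],[-0.02,0.001,-0.004,0,-0.2],[-0.05,0.001,-0.004,0,-0.2],[-0.09,0.001,-0.004,0,-0.4],[-0.12,0.001,-0.004,0,-0.5],[-0.12,0.001,-0.004,0,-0.5]]]'; python3 -c "
from h import *
c=snap('side'); a,_=redc(c,(368,196,384,214)); print(a)
t=snap('top'); cv2.imwrite('pics/t14.png',up(t,(320,130,440,220),6));cv2.imwrite('pics/g14.png',up(c,(355,170,435,280),6))
go(.535,-.1838,.17,95.69)"
```

```text
t: 15.85
tool_pos: [0.5649, -0.1063, 0.197]
tool_rot: [0.542, 1.501, -0.533]
contact_force: [0.9, 0.8, 1.1]
opening: 0.064
[375.8867 205.6867]
pos [ 0.5621 -0.1054  0.1914] q [-0.3181 -0.0413  1.7747  0.0056  1.4149  0.3682] xaxis [-0.0046  0.0073 -1.    ] y [0.6344 0.773  0.0027] jaw -39.37673163640666
shift [ 0.0209 -0.0779  0.0289] turn 0.7842334766269087 t 15.95 F [-0.6788 -0.0635  0.2832] open 0.06438982423371613
```

View pics/t14.png

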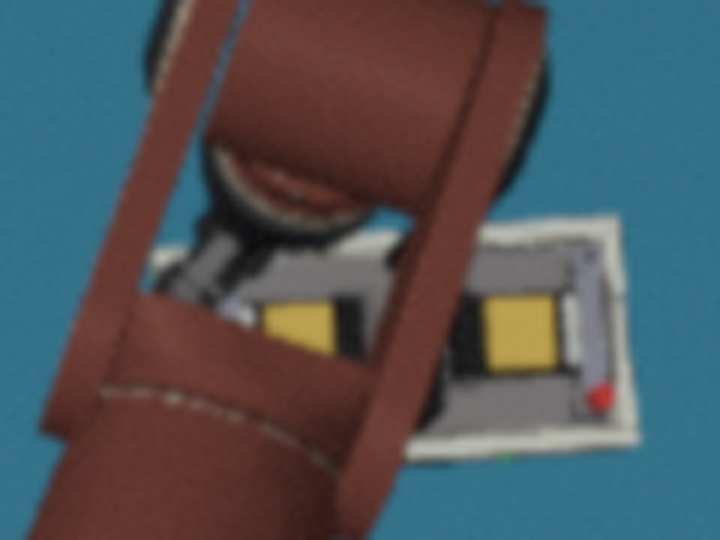

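View pics/g14.png

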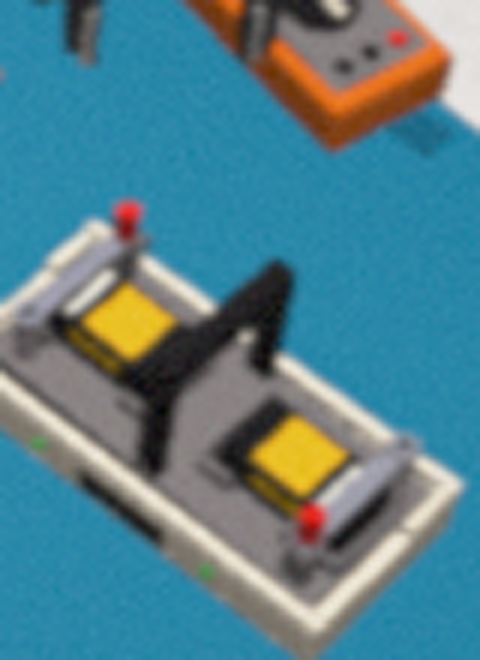

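```bash
python3 -c "
from h import *
c=snap('side'); a,_=redc(c,(368,196,384,214)); b,_=redc(c,(399,248,414,264))
A=plane(c,a,.0785);B=plane(c,b,.0785);d=A-B
print(a,b,A,B,(A+B)/2,np.linalg.norm(d),np.degrees(np.arctan2(d[1],d[0])-np.arctan2(84,34)))
t=snap('top'); print(redc(t,(412,187,426,203))[0])
go(.535,-.1838,.17,95.69)"
```

```text
[375.8784 205.6691] [406.5152 256.1673] [ 0.5646 -0.1003  0.0785] [ 0.5086 -0.2725  0.0785] [ 0.5366 -0.1864  0.0785] 0.18107890482517425 4.002863346897937
[419.7713 195.6129]
pos [ 0.5608 -0.1048  0.1887] q [-0.318  -0.0395  1.7775  0.0057  1.4151  0.3682] xaxis [-0.0092  0.0089 -0.9999] y [0.6343 0.7731 0.0011] jaw -39.370289350847116
shift [ 0.0182 -0.0774  0.0304] turn 0.7843459157212761 t 16.05 F [-0.5317  0.1883 -0.0505] open 0.06402855502744806
```

```bash
python3 -m jog '[[[0,0,0,0,-0.5],[0,0,0,0,-0.5]]]'; python3 -c "
from h import *
c=snap('side'); t=snap('top')
b=redc(c,(399,248,414,264))[0];bt=redc(t,(412,187,426,203))[0]
print(tri(t,bt,c,b),plane(t,bt,.078),plane(c,b,.0785),plane(c,(406.42,255.28),.0785))
x0=plane(c,redc(c,(368,196,384,214))[0],.0785);print(x0)
# label yellow of both packs in side
for roi in((362,200,388,232),(390,232,420,260)):
    h=cv2.cvtColor(up(c,roi),cv2.COLOR_BGR2HSV);m=cv2.inRange(h,(15,90,105),(35,255,255))
    cs,_=cv2.findContours(m,0,cv2.CHAIN_APPROX_NONE);k=max(cs,key=cv2.contourArea);print(unup(cv2.minAreaRect(k)[0],roi),cv2.contourArea(k)/64)
go(.535,-.1838,.17,95.69)"
```

```text
t: 16.25
tool_pos: [0.5598, -0.1046, 0.1867]
tool_rot: [0.543, 1.518, -0.535]
contact_force: [-0.2, 0.6, 0.5]
opening: 0.0639
(array([ 0.5071, -0.2726,  0.0799]), np.float64(0.0013692418035826427)) [ 0.5069 -0.2725  0.078 ] [ 0.5086 -0.2725  0.0785] [ 0.5104 -0.2705  0.0785]
[ 0.5646 -0.1003  0.0785]
[375.9688 223.0938] 126.515625
[404.4197 245.5764] 137.9609375
pos [ 0.5603 -0.1047  0.1876] q [-0.3181 -0.0386  1.7785  0.0056  1.4149  0.3682] xaxis [-0.0109  0.0095 -0.9999] y [0.6344 0.773  0.0004] jaw -39.37201648803794
shift [ 0.0171 -0.0772  0.0309] turn 0.7843157714906623 t 16.35 F [ 0.2427 -0.5913  0.4223] open 0.06363967051244834
```

```bash
python3 -c "
from h import *
go(.5355,-.1864,.17,93.87)"; python3 -m jog '[[[0.002,-0.01,0.004,0.13,-0.5],[0.004,-0.02,0.008,0.26,-0.5],[0.007,-0.035,0.013,0.39,-0.5],[0.01,-0.05,0.019,0.52,-0.5],[0.013,-0.063,0.024,0.65,-0.5],[0.015,-0.072,0.029,0.77,-0.5],[0.017,-0.0786,0.0324,0.816,-0.5],[0.017,-0.0786,0.0324,0.816,-0.5],[0.017,-0.0786,0.0324,0.816,-0.5]]]' 60
python3 -c "
from h import *
go(.5355,-.1864,.087,93.87)"
```

```text
pos [ 0.5603 -0.1047  0.1876] q [-0.3181 -0.0386  1.7785  0.0056  1.4149  0.3682] xaxis [-0.0109  0.0095 -0.9999] y [0.6344 0.773  0.0004] jaw -39.37201648803794
shift [ 0.0171 -0.0789  0.0329] turn 0.8160807638769589 t 16.35 F [ 0.2427 -0.5913  0.4223] open 0.06363967051244834
t: 17.25
tool_pos: [0.5352, -0.1857, 0.1698]
tool_rot: [1.161, 1.256, -1.162]
contact_force: [0.0, -0.4, -0.1]
opening: 0.0639
pos [ 0.5352 -0.1857  0.1698] q [-0.4672 -0.031   1.8017  0.0038  1.3855  1.0345] xaxis [-0.0113  0.0099 -0.9999] y [ 0.9976  0.0684 -0.0106] jaw -86.08421420613811
shift [0.0828 0.0012 0.0016] turn 0.0007991128535297386 t 17.25 F [ 0.042  -0.3951 -0.0866] open 0.0638559012074738
```

```bash
python3 -m jog '[[[0.02,0.0012,0.0016,0,-0.5],[0.04,0.0012,0.0016,0,-0.5],[0.06,0.0012,0.0016,0,-0.5],[0.075,0.0012,0.0016,0,-0.5],[0.083,0.0012,0.0016,0,-0.5],[0.083,0.0012,0.0016,0,-0.5],[0.083,0.0012,0.0016,0,-0.5],[0.083,0.0012,0.0016,0,-0.5]]]' 60
python3 -c "
from h import *
go(.5355,-.1864,.087,93.87)
c=snap('side'); cv2.imwrite('pics/g15.png',up(c,(340,150,440,270),6))"
```

```text
t: 18.05
tool_pos: [0.5364, -0.1868, 0.0882]
tool_rot: [1.161, 1.254, -1.161]
contact_force: [0.9, 0.3, 0.3]
opening: 0.0638
pos [ 0.5364 -0.1868  0.0882] q [-0.4679  0.0579  1.8573  0.0039  1.2386  1.033 ] xaxis [-0.0092  0.0088 -0.9999] y [ 0.9976  0.0686 -0.0086] jaw -86.07237780588115
shift [ 0.0012 -0.0009 -0.0004] turn 0.0010056970095969847 t 18.05 F [0.8982 0.2653 0.2748] open 0.06377922335768185
```

View pics/g15.png

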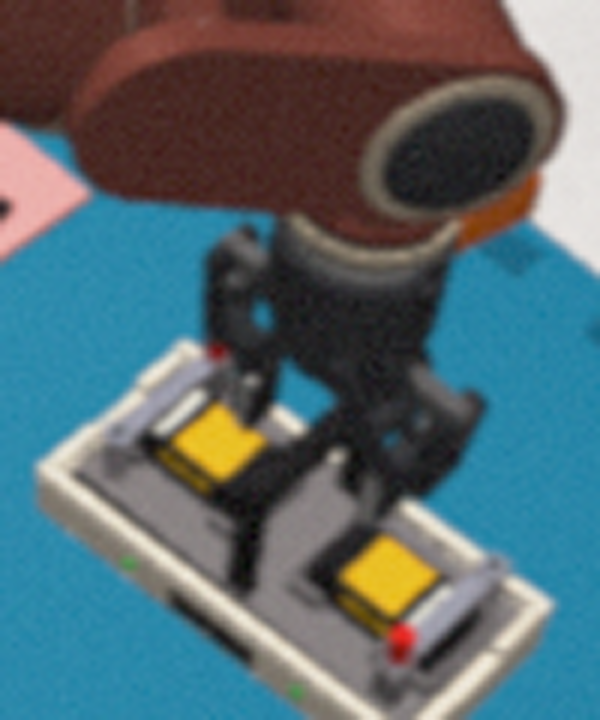

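```bash
python3 -m jog '[[[0,0,0,0,0.2],[0,0,0,0,0.5],[0,0,0,0,1],[0,0,0,0,1],[0,0,0,0,1],[0,0,0,0,1],[0,0,0,0,1]]]' 80
python3 -c "
from h import *
go(.5355,-.1864,.19,93.87)
c=snap('side'); a,_=redc(c,(368,196,384,214));b=redc(c,(399,248,414,264))[0]
A=plane(c,a,.0785);B=plane(c,b,.0785);print(A,B,(A+B)/2,np.linalg.norm(A-B))"
```

```text
t: 18.8
tool_pos: [0.5364, -0.1861, 0.0886]
tool_rot: [1.161, 1.255, -1.16]
contact_force: [-2.1, 4.4, 5.2]
opening: 0.013
pos [ 0.5364 -0.1861  0.0886] q [-0.4674  0.0573  1.8572  0.005   1.2402  1.0329] xaxis [-0.0096  0.0101 -0.9999] y [ 0.9976  0.0689 -0.0088] jaw -86.05659687782284
shift [-0.1014 -0.0018 -0.0009] turn 0.0012811261632355104 t 18.8 F [-2.1477  4.4192  5.1957] open 0.012993352775352879
[ 0.5649 -0.1006  0.0785] [ 0.5086 -0.2726  0.0785] [ 0.5367 -0.1866  0.0785] 0.18105197777769258
```

```bash
python3 -m jog '[[[-0.002,0,0,0,1],[-0.005,0,0,0,1],[-0.009,0,0,0,1],[-0.013,0,0,0,1],[-0.018,0,0,0,1],[-0.023,0,0,0,1],[-0.028,0,0,0,1],[-0.028,0,0,0,1],[-0.028,0,0,0,1]]]' 80
python3 -c "
from h import *
go(.5364,-.1861,.1886,93.87)
c=snap('side'); cv2.imwrite('pics/g16.png',up(c,(340,150,440,270),6))"
```

```text
t: 19.75
tool_pos: [0.5368, -0.1865, 0.1169]
tool_rot: [1.162, 1.255, -1.16]
contact_force: [-0.0, 0.2, -6.5]
opening: 0.0126
pos [ 0.5368 -0.1865  0.1169] q [-0.4677  0.0247  1.8394  0.0049  1.2902  1.0329] xaxis [-0.0092  0.0099 -0.9999] y [ 0.9976  0.0688 -0.0085] jaw -86.05916556511892
shift [-0.0717 -0.0009 -0.0012] turn 0.0012362941124643347 t 19.75 F [-0.0306  0.165  -6.532 ] open 0.012587320012423787
```

View pics/g16.png

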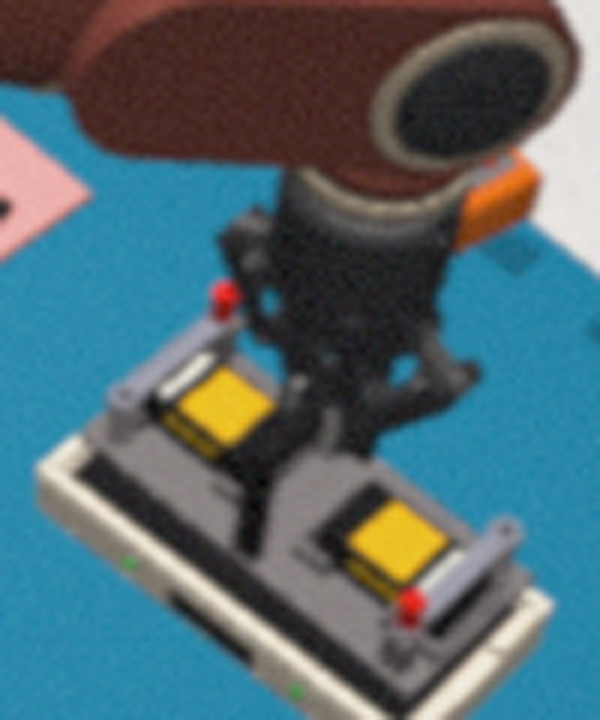

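```bash
python3 -m jog '[[[-0.005,0,0,0,1],[-0.013,0,0,0,1],[-0.023,0,-0.0005,0,1],[-0.033,-0.0005,-0.0005,0,1],[-0.043,-0.0005,-0.001,0,1],[-0.053,-0.0005,-0.001,0,1],[-0.062,-0.001,-0.001,0,1],[-0.069,-0.001,-0.001,0,1],[-0.0717,-0.001,-0.001,0,1],[-0.0717,-0.001,-0.001,0,1],[-0.0717,-0.001,-0.001,0,1],[-0.0717,-0.001,-0.001,0,1]]]' 80
python3 -m jog '[[[0,0,0,0,1],[0,0,0,0,1],[0,0,0,0,1],[0,0,0,0,1]]]'
python3 -c "
from h import *
go(.5364,-.1861,.1886,93.87)
c=snap('side','pics/s17.png'); cv2.imwrite('pics/g17.png',up(c,(340,130,440,270),5))
t=snap('top','pics/t17.png');cv2.imwrite('pics/t17z.png',up(t,(320,130,450,230),6))
go(.5364,-.1861,.1886,93.87);print(ctrl.get_obs()['dq'])"
```

```text
t: 21.0
tool_pos: [0.5358, -0.186, 0.1874]
tool_rot: [1.161, 1.257, -1.161]
contact_force: [0.4, -0.1, -6.7]
opening: 0.0129
t: 21.4
tool_pos: [0.5358, -0.186, 0.1874]
tool_rot: [1.161, 1.257, -1.161]
contact_force: [-0.9, 0.9, -6.8]
opening: 0.0128
pos [ 0.5358 -0.186   0.1874] q [-0.4676 -0.0441  1.7843  0.0048  1.4162  1.0336] xaxis [-0.0111  0.0109 -0.9999] y [ 0.9976  0.0688 -0.0103] jaw -86.06084324154834
shift [-0.0012  0.0006  0.0002] turn 0.0012070131349875442 t 21.4 F [-0.8706  0.8936 -6.7699] open 0.01276311268186439
pos [ 0.5358 -0.186   0.1874] q [-0.4676 -0.0442  1.7843  0.0047  1.4162  1.0336] xaxis [-0.011   0.0108 -0.9999] y [ 0.9976  0.0689 -0.0102] jaw -86.05772442575156
shift [-0.0012  0.0006  0.0001] turn 0.0012614467394053421 t 21.5 F [-0.5342 -0.4115 -6.129 ] open 0.01244176783912745
[ 0.0005 -0.0016 -0.001  -0.      0.0005  0.0001]
```

View pics/g17.png

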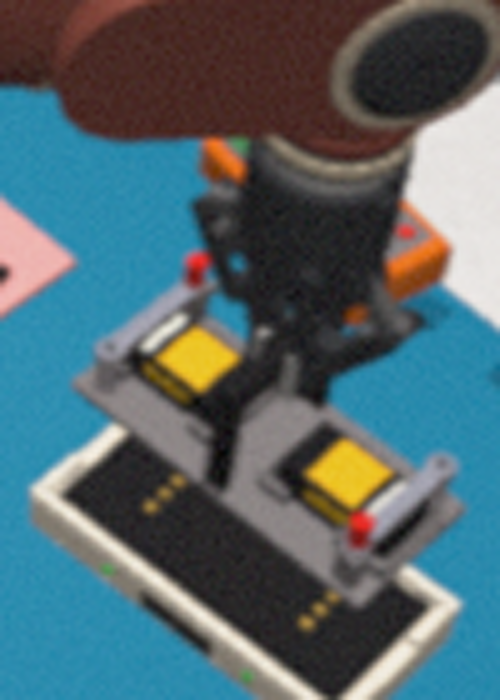

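View pics/t17z.png

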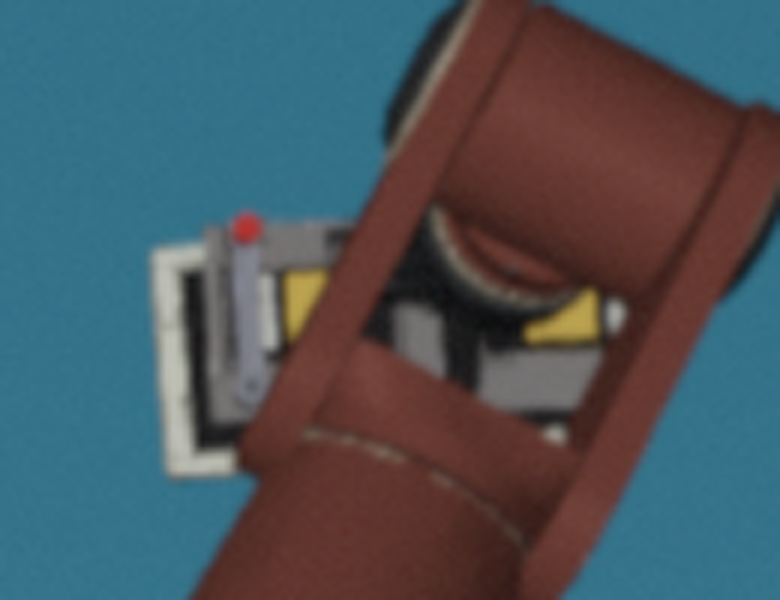

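View pics/s17.png

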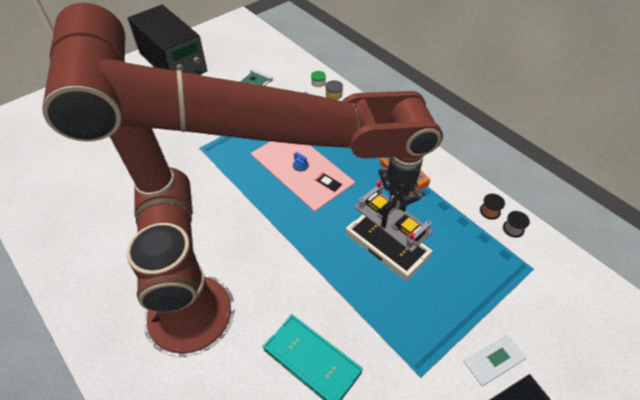

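```bash
python3 -c "
from h import *
c=snap('side');t=snap('top')
a=redc(c,(371,174,388,194))[0];b=redc(c,(404,226,420,246))[0];at=redc(t,(353,160,369,176))[0]
print(a,b,at,tri(t,at,c,a))
for z in(.170,.175,.180,.185,.19):
    B=plane(c,b,z);A=tri(t,at,c,a)[0];print(z,B,np.linalg.norm(A-B),(A+B)/2)
"
```

```text
[379.1063 182.6881] [411.6934 234.7655] [360.7184 167.6335] (array([ 0.5629, -0.1005,  0.1791]), np.float64(0.0016330704777496236))
0.17 [ 0.5121 -0.2695  0.17  ] 0.17668107548089373 [ 0.5375 -0.185   0.1746]
0.175 [ 0.5091 -0.2714  0.175 ] 0.17922469871075508 [ 0.536  -0.1859  0.1771]
0.18 [ 0.506  -0.2733  0.18  ] 0.18194282464189288 [ 0.5345 -0.1869  0.1796]
0.185 [ 0.5029 -0.2752  0.185 ] 0.1848277545857607 [ 0.5329 -0.1878  0.1821]
0.19 [ 0.4998 -0.2771  0.19  ] 0.18787180445077892 [ 0.5314 -0.1888  0.1846]
```

```bash
python3 -c "
from station import ctrl
print(ctrl.finish_job()); o=ctrl.get_obs(); print(o['t'],o['tool_pos'],o['opening'])"
```

```text
the job is handed in; nothing more can be done
None
the job is handed in; nothing more can be done
```

I lowered the loose pack into the empty bay, swung that bay's lever shut, and lifted the carrier straight up by its handle. I handed the job in at about 21.6 s with the arm holding the carrier still above the dock.

- **Pack:** it was let go only once it touched the bay floor, with a push-back of about 4.5 N. The pictures show it seated like its neighbour.
- **Lever:** pushed until its stop pushed back with about 8 N. With the lever shut, the two knobs should be 181.2 mm apart, and I measured 181.1 mm. The push also slid the carrier about 2 to 3 mm and turned it a little under 2° within the dock's rim, so I measured it again before gripping the handle.
- **Lift:** the tool rose 98.8 mm. The wrist force was about 6.5 N, which matches the 0.65 kg loaded carrier, and the arm had stopped moving. One knob measured 179 mm high from both cameras. The other works out to about 178.5 mm from the side camera plus the known spacing, because the arm hid it from above.
- **Disagreements:** the tool itself leans about 0.9°. The knob heights put the carrier's own lean below about 1°. The gripper reads 12.8 mm on the 14 mm handle. The side camera placed points about 1 pixel off, which I allowed for.
- **Other things:** the puller, phone cell and meter looked undisturbed in the last picture.

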